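Make up two seat caddies before the sitting

ROBOT

A 7-joint arm with a two-finger parallel gripper is mounted at the origin on the work surface. World frame = base frame: x ahead of the robot, y to its left, z up, the work surface at z = 0. Lengths are in m, angles in rad, forces in N, time in s.
With the tool pointing down it reaches from about 0.425 to 0.925 m from the base axis. Payload 6.8 kg.
Tool frame: the origin (TCP) lies at the very end of the fingers, on their centre line; the grasp point (between the pads) lies 19 mm behind it; z points along the fingers, y is the direction in which the jaws open and shut (so a half turn about z gives the same grasp; the last joint's range is limited). The gripper opens to 85 mm and grips with 20 to 120 N. Pads are 22 mm wide; open, the fingers measure 114 mm over their backs; the gripper's body (76 mm by 85 mm) begins 54 mm behind the grasp point. The pads swing forward as they close: fully open they stand 13 mm farther back than shut.
Start: joints at [-1.402, 0.477, 0.022, 1.555, -0.011, 1.109, -0.083], TCP at [0.184, 0.649, 0.231] pointing down, gripper open.
Joint ranges: [-2.96, 2.96], [-0.34, 2.1], [-1.41, 1.46], [0.24, 2.44], [-1.37, 4.51], [0.17, 1.92], [-2.96, 2.96]. Speed limits (rad/s): [2.39, 2.39, 3.14, 3.14, 3.14, 3.14, 3.14].

INTERFACE

Orientations are given as a rotation vector (axis times angle).
In Python, from bench import monitor, viewer, job gives the robot as it stands. The module is installed in compiled form; this text tells all that it offers.
- The arm moves only by the tool drive_tool, never from a script. Its argument "commands" is a list of rows, each an object with "linear": the shift along the tool's x, y, z in m, a list of three; "dr": the turn, a rotation vector about the tool's x, y, z in degrees, a list of three; "jaw": the closure, from 0 (fully open) to 1 (shut). A call has 1 to 8 rows; each row shifts and turns the pose as measured when the row begins, along the tool's axes as they then stand; what a row does not reach is not made up. A row lasts 1/8 s, in which the tool goes at most 62.5 mm and 10.7 degrees, less where a joint would pass 70% of its speed; a pose out of reach is approached as far as the arm can. A call is refused whole if a number of a shift passes 0.0625 or a number of a turn 10.7, either way. A call with a gripper value outside its range is refused whole. The fingers move at their own pace and stop on an object; "force" is the grip in N (left out, the last holds). Time passes only in rows, so rows that do not move let the fingers close. It gives the time, the measured TCP pose, the force and the opening at its end, in the units of the state.
- monitor.get_obs(): the state, without advancing time (a new reading comes with each control period).
- viewer.grab_frame(name): name is "side" or "top"; returns the picture (420x560x3 uint8, red, green, blue); there is no depth.
- viewer.calibration(name): a dict with "K" (3x3 intrinsics, pixels), "k1" (the pictures are not rectified: a ray, as slopes to the right and down, at radius r is drawn at 1 + k1 r^2 times it, then the intrinsics apply), "R" (3x3) and "t" (3): a world point X has camera coordinates R X + t. Camera axes: x right, y down, z forward; pixel columns grow to the right and rows downward; lengths in m; the calibration is good to about 2 mm. A picture is of the moment at which its call begins. calibration takes no time and is no camera call.
- job.hand_in(): hands the job in, once; it reports no verdict.
The state is a dict: "clock": time; "joints": joint angles; "qvel": joint speeds; "tau": joint torques, N m; "tcp_pos": TCP position; "orientation": TCP orientation; "contact_force": force on the tool from outside, world axes, zero at the start; "moment": the same for the moment, N m; "grip_width": finger opening in m.
Only numpy, scipy, OpenCV 4.12 (cv2) and the standard library are available. Lean on these libraries where they do the work, as an engineer would, in place of code of your own. Each camera call takes 0.05 s, during which the arm holds its last target.

TASK

Make up the two seat caddies for the sitting: the chair's red caddy gets the gavel and the bottle of water with the blue cap, the member's grey caddy gets the voting handset and the bottle with the green cap. In each caddy the two things go in separate compartments, standing or lying on the floor of the caddy: bottles upright, handset flat with its keys up, gavel lying flat - it is too long for half a caddy, so slide that caddy's divider along to make room, leaving enough on the other side for the bottle. Set the things down rather than drop them, let go of everything, and leave the drinking glass and the phone where they are.

Things in the scene. Friction and masses are not known exactly. Their poses are not given: they have to be found in the camera images.
- red_caddy: Red seat caddy (for the chair). Fixed. Open tray, outside 328 long (its x) x 120 wide (y) x 45 high, walls and floor 4 mm thick (inside 320 x 112, floor 4 mm above the desk). Origin: centre of its underside. A sliding white cross divider, 6 mm thick, parts it into two compartments along x; both ends are alike.
- red_caddy_divider_grip (a point): Middle of the black grip on the red caddy's divider, 54 mm above the desk: a bar 12 mm thick (caddy's x) x 50 wide (y), top at 62 mm, on the 6 mm plate; tabs ride on the long rims. Slides only along the caddy's x, up to 78 mm either way from the middle, about 2 N friction, stays where left; starts within 25 mm of the middle. Axes as the caddy's.
- grey_caddy: Grey seat caddy (for a member), the same model. Fixed. Open tray, outside 328 long (its x) x 120 wide (y) x 45 high, walls and floor 4 mm thick (inside 320 x 112, floor 4 mm above the desk). Origin: centre of its underside. A sliding white cross divider, 6 mm thick, parts it into two compartments along x; both ends are alike.
- grey_caddy_divider_grip (a point): Middle of the black grip on the grey caddy's divider, 54 mm above the desk: a bar 12 mm thick (caddy's x) x 50 wide (y), top at 62 mm, on the 6 mm plate; tabs ride on the long rims. Slides only along the caddy's x, up to 78 mm either way from the middle, about 2 N friction, stays where left; starts within 25 mm of the middle. Axes as the caddy's.
- gavel_grip (a point): Dark wooden gavel with brass bands, lying, 195 mm long, 0.14 kg. x runs from head to handle end, z up. Head: cylinder 44 mm in diameter, 68 mm long across (y). Handle 20 mm thick, 24 mm ball at its end. Point on the handle near the centre of mass, 38 mm from the head's axis, 60 mm from the head end, 135 mm from the handle end, 20 mm above what the gavel lies on.
- handset_grip (a point): Grey voting handset with a black face, a small pale screen (towards its +x end) and green, yellow and red keys, lying keys up. 130 long (x) x 46 wide (y) x 20 high (z), about 0.16 kg. Point at its centre, 10 mm above its underside. z points out of the key face.
- blue_bottle_grip (a point): Still water bottle, full, closed, about 0.25 kg, upright: blue cap and label band, pale clear body. 120 mm high, body 58 mm in diameter up to 88 mm, then narrowing to a 28 mm cap. Point on its axis 76 mm above its base (44 mm below the cap's top), for gripping. z points to the cap.
- green_bottle_grip (a point): Sparkling water bottle, full, closed, about 0.25 kg, upright: green cap and label band, pale clear body. 120 mm high, body 58 mm in diameter up to 88 mm, then narrowing to a 28 mm cap. Point on its axis 76 mm above its base (44 mm below the cap's top), for gripping. z points to the cap.
- tumbler: Clear drinking glass standing on the desk, 72 mm across, 85 mm high, empty: to be left alone. Origin: centre of its underside.
- phone: Black phone lying on the desk, 148 (x) x 71 (y) x 9 mm: to be left alone. Origin: centre of its underside.
Not all that is in view belongs to the job. There is more than one size of the part that bears handset_grip; the job needs the larger. There is more than one size of the part that bears gavel_grip; the job needs the larger.

How it is judged:
At the end, for the whole second after the job is handed in: Red caddy: gavel flat and blue-capped bottle upright, on either side of the divider; grey caddy: handset flat, keys up, and green-capped bottle upright, likewise. Each within 0.1 rad and 6 mm of resting on the caddy floor, inside the walls, released, slower than 0.02 m/s (x of gavel_grip in the frame of red_caddy between -0.158 and 0.158 m and y of gavel_grip in the frame of red_caddy between -0.054 and 0.054 m and z of gavel_grip in the frame of red_caddy between 0.018 and 0.03 m and angle between the z axis of gavel_grip and the z axis of red_caddy, either way round below 0.1 rad and x of blue_bottle_grip in the frame of red_caddy between -0.158 and 0.158 m and y of blue_bottle_grip in the frame of red_caddy between -0.054 and 0.054 m and z of blue_bottle_grip in the frame of red_caddy between 0.074 and 0.086 m and angle between each of blue_bottle_grip, handset_grip, green_bottle_grip's own z axis and vertical below 0.1 rad and ((x of gavel_grip in the frame of red_caddy_divider_grip below 0 m and x of blue_bottle_grip in the frame of red_caddy_divider_grip above 0 m) or (x of gavel_grip in the frame of red_caddy_divider_grip above 0 m and x of blue_bottle_grip in the frame of red_caddy_divider_grip below 0 m)) and x of handset_grip in the frame of grey_caddy between -0.158 and 0.158 m and y of handset_grip in the frame of grey_caddy between -0.054 and 0.054 m and z of handset_grip in the frame of grey_caddy between 0.008 and 0.02 m and x of green_bottle_grip in the frame of grey_caddy between -0.158 and 0.158 m and y of green_bottle_grip in the frame of grey_caddy between -0.054 and 0.054 m and z of green_bottle_grip in the frame of grey_caddy between 0.074 and 0.086 m and ((x of handset_grip in the frame of grey_caddy_divider_grip below 0 m and x of green_bottle_grip in the frame of grey_caddy_divider_grip above 0 m) or (x of handset_grip in the frame of grey_caddy_divider_grip above 0 m and x of green_bottle_grip in the frame of grey_caddy_divider_grip below 0 m)) and linear speed of each of gavel, handset, blue_bottle, green_bottle below 0.02 m/s); the robot touches nothing.
It fails at once if the gavel, the handset or a bottle is dropped or thrown: faster than 0.7 m/s (a free fall of 25 mm) with no finger on it ((linear speed of gavel above 0.7 m/s and contact force between the fingers and gavel below 0.05 N) or (linear speed of handset above 0.7 m/s and contact force between the fingers and handset below 0.05 N) or (linear speed of blue_bottle above 0.7 m/s and contact force between the fingers and blue_bottle below 0.05 N) or (linear speed of green_bottle above 0.7 m/s and contact force between the fingers and green_bottle below 0.05 N)).
It fails at once if the drinking glass is shifted by more than 25 mm (distance of tumbler from where it was at the start of the episode above 0.025 m).
It fails at once if the phone is shifted by more than 25 mm (distance of phone from where it was at the start of the episode above 0.025 m).
It also fails if it takes over 128 s, if anything falls off the work surface, if the arm or the gripper's body presses on something with over 40 N, if the wrist force passes 120 N, or if a joint passes its speed limit or range.

## Working session

There is one attempt and no reset: what is moved stays moved. The work goes in short steps, Python scripts to look and compute and a tool call to move; the robot and the scene stay as the last step left them, time stands still between calls to the robot, and variables do not carry over. Pictures are saved under pics/ and viewed, and the job is handed in when it is done.

Besides the shell and the picture viewer there is one more tool, called after "Emit:" by a JSON object that holds its "name" and its "arguments", one argument or row to a line. drive_tool: Moves the arm, as the interface text tells. Its arguments: {"type":"object","properties":{"commands":{"type":"array"},"force":{"type":"number"}},"required":["commands"]}

```bash
mkdir -p pics; ls; cat > h.py <<'E'
import numpy as np, cv2
from bench import monitor, viewer, job
from scipy.spatial.transform import Rotation as Ro
def grab(n,f=None):
    im=viewer.grab_frame(n)
    if f: cv2.imwrite('pics/'+f,im[:,:,::-1])
    return im
def ray(n,u,v):
    c=viewer.calibration(n);K=np.array(c['K']);R=np.array(c['R']);t=np.array(c['t']);k=c['k1']
    d=np.linalg.inv(K)@[u,v,1];rd=np.hypot(d[0],d[1]);r=rd
    for _ in range(30): r=rd/(1+k*r*r)
    s=r/rd if rd>0 else 1
    w=R.T@np.array([d[0]*s,d[1]*s,1]);o=-R.T@t
    return o,w
def pl(n,u,v,z):
    o,w=ray(n,u,v);return o+w*(z-o[2])/w[2]
def px(n,X):
    c=viewer.calibration(n);K=np.array(c['K']);p=np.array(c['R'])@X+np.array(c['t'])
    a=p[:2]/p[2];a=a*(1+c['k1']*(a@a));return (K@[a[0],a[1],1])[:2]
def st():
    o=monitor.get_obs();R=Ro.from_rotvec(o['orientation']).as_matrix()
    print('t',round(o['clock'],2),'tcp',np.round(o['tcp_pos'],4),'w',round(o['grip_width'],4),'F',np.round(o['contact_force'],1));print(np.round(R,3));return o,R
E
python3 - <<'E'
from h import *
st();o=monitor.get_obs();print(o)
for n in('side','top'):
    grab(n,n+'0.png');c=viewer.calibration(n);print(n,c, -np.array(c['R']).T@c['t'])
E
```

```text
pics
t 0.0 tcp [0.1843 0.6487 0.2303] w 0.0854 F [-0.6 -0.2  0.5]
[[-0.962  0.273 -0.   ]
 [ 0.273  0.962 -0.002]
 [-0.    -0.002 -1.   ]]
{'clock': 0.0, 'joints': array([-1.40212236,  0.47779233,  0.02232614,  1.55645923, -0.01153204,
        1.10928635, -0.08307877]), 'qvel': array([ 0.00016798, -0.00026692,  0.00109933,  0.00046406, -0.00115838,
       -0.00136437,  0.00173863]), 'tau': array([ 2.91954648e-04, -5.96456945e+01,  1.60828941e+00, -2.81185806e+01,
        1.25150554e-02,  9.38710989e-03, -1.94174277e-05]), 'tcp_pos': array([0.18428148, 0.64874077, 0.23032737]), 'orientation': array([-4.33285104e-01, -3.11141614e+00,  2.84546592e-03]), 'contact_force': array([-0.61777337, -0.20150717,  0.45805525]), 'moment': array([-0.02933974, -0.04026567, -0.02356851]), 'grip_width': 0.08544783262142594}
side {'K': array([[454.26958601,   0.        , 277.2512515 ],
       [  0.        , 454.26958601, 214.09312686],
       [  0.        ,   0.        ,   1.        ]]), 'k1': -0.09276542089028096, 'R': array([[ 0.9495833 , -0.31297776,  0.01834339],
       [-0.14542206, -0.49153816, -0.85862836],
       [ 0.27774806,  0.81267162, -0.51227029]]), 't': array([-0.44844925,  0.14970208,  1.08055521])} [ 0.14748779 -0.94490691  0.69030086]
top {'K': array([[476.05098398,   0.        , 278.57086956],
       [  0.        , 476.05098398, 215.98494158],
       [  0.        ,   0.        ,   1.        ]]), 'k1': -0.13584721721378745, 'R': array([[ 0.01347653, -0.99989173, -0.00590874],
       [-0.98330856, -0.01218025, -0.18153766],
       [ 0.18144604,  0.00825662, -0.98336624]]), 't': array([-0.02689125,  0.46758364,  1.064597  ])} [ 0.26697449 -0.02998302  1.1316139 ]
```

View pics/top0.png

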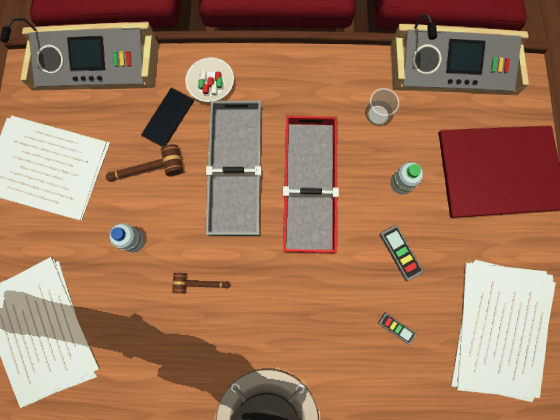

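View pics/side0.png

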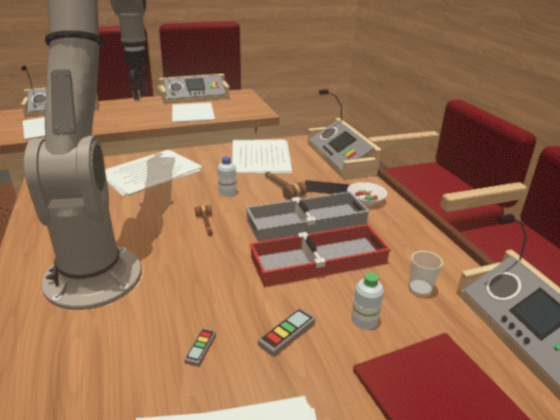

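The top view shows:
- **Gavels:** large one at (147,163), small one at (200,284). I'll take the large one.
- **Handsets:** large one at (401,254), small one at (397,328). I'll take the large one.
- **Bottles:** blue cap at (118,234), green cap at (414,171).
- **Caddies:** grey at (234,168), red at (311,185).
- **To avoid:** glass at (381,107), phone at (168,117).

Next is a close crop to check these choices.

```bash
python3 - <<'E'
import cv2
im=cv2.imread('pics/top0.png')
a=cv2.resize(im[80:300,90:260],None,fx=2.7,fy=2.7,interpolation=cv2.INTER_CUBIC)
b=cv2.resize(im[80:290,260:450],None,fx=2.7,fy=2.7,interpolation=cv2.INTER_CUBIC)
cv2.imwrite('pics/ca.png',a);cv2.imwrite('pics/cb.png',b)
E
```

```text
(no output)
```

View pics/ca.png

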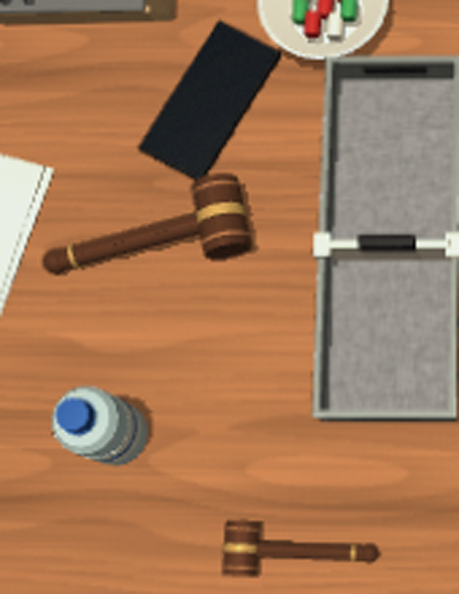

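View pics/cb.png

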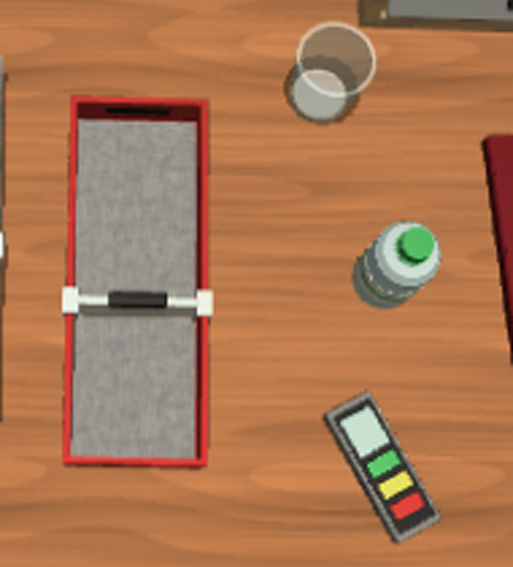

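The crops confirm the choices: the large gavel, with its head by the phone, and the large handset, with its screen towards the upper left. Now I'll measure positions.

```bash
python3 - <<'E'
from h import *
im=cv2.imread('pics/top0.png');sd=cv2.imread('pics/side0.png')
hs=cv2.cvtColor(im,cv2.COLOR_BGR2HSV);hd=cv2.cvtColor(sd,cv2.COLOR_BGR2HSV)
def comp(m,roi):
    z=np.zeros(m.shape,np.uint8);x0,y0,x1,y1=roi;z[y0:y1,x0:x1]=m[y0:y1,x0:x1]*255
    n,l,s,c=cv2.connectedComponentsWithStats(z);i=1+np.argmax(s[1:,4]);return (l==i).astype(np.uint8),s[i],c[i]
def inr(h,a,b): return cv2.inRange(h,np.array(a),np.array(b))>0
# caps: two view
from scipy.optimize import least_squares
for nm,a,b,rt,rs in(('blue',(100,120,60),(125,255,255),(95,215,150,260),(210,150,245,172)),('green',(50,120,60),(80,255,255),(395,155,430,190),(355,268,390,290))):
    _,s1,c1=comp(inr(hs,a,b),rt);_,s2,c2=comp(inr(hd,a,b),rs)
    print(nm,s1,c1,s2,c2)
    (o1,w1),(o2,w2)=ray('top',*c1),ray('side',*c2)
    A=np.stack([w1,-w2],1);q=np.linalg.lstsq(A,o2-o1,rcond=None)[0]
    print('  tri',o1+q[0]*w1,o2+q[1]*w2,' plane118',pl('top',*c1,0.117))
# red caddy
m=((hs[:,:,0]<6)|(hs[:,:,0]>174))&(hs[:,:,1]>190)&(hs[:,:,2]>130)
k,s,c=comp(m,(275,105,350,260));
pts=cv2.findNonZero(k);r=cv2.minAreaRect(pts);print('red',s,r)
P=np.array([pl('top',*p,0.045)[:2] for p in cv2.boxPoints(r)]);print(P,P.mean(0),np.linalg.norm(P-np.roll(P,1,0),axis=1))
E
```

```text
Traceback (most recent call last):
ValueError: attempt to get argmax of an empty sequence
```

```bash
python3 - <<'E'
from h import *
# hand-read from 2.7x crops
A=lambda x,y:(90+x/2.7-.3,80+y/2.7-.3);B=lambda x,y:(260+x/2.7-.3,80+y/2.7-.3)
def show(n,L,z):
    P=np.array([pl('top',*p,z)[:2] for p in L]);print(n,np.round(P,4).tolist(),'mean',P.mean(0),'edges',np.round(np.linalg.norm(P-np.roll(P,1,0),axis=1),4));return P
show('red TL,TR,BR,BL',[B(71,98),B(209,98),B(207,465),B(64,464)],.045)
show('red div grip',[B(107,299),B(167,299)],.062)
show('red tabs',[B(70,300),B(205,302)],.046)
show('handset',[B(324,414),B(368,392),B(441,520),B(399,543)],.020)
show('gavel head ax, end',[A(221,217),A(57,260)],.022)
show('gavel head ctr,end @top',[A(221,217)],.035)
show('grey div grip',[A(357,242),A(415,242)],.062)
show('phone',[A(222,21),A(281,55),A(200,180),A(139,149)],.009)
show('glass base',[B(319,96)],.004)
show('glass rim',[B(337,60)],.085)
show('bowl',[(210,80)],.03)
show('smallgavel',[A(243,548),A(370,552)],.015)
# grey full crop
im=cv2.imread('pics/top0.png')
cv2.imwrite('pics/cg.png',cv2.resize(im[90:245,195:275],None,fx=3.8,fy=3.8,interpolation=cv2.INTER_CUBIC))
E
```

```text
red TL,TR,BR,BL [[0.7147, -0.0356], [0.7167, -0.16], [0.3853, -0.1546], [0.3847, -0.033]] mean [ 0.55036226 -0.09578882] edges [0.33   0.1244 0.3314 0.1215]
red div grip [[0.5249, -0.0681], [0.5256, -0.1195]] mean [ 0.52522639 -0.09379358] edges [0.0514 0.0514]
red tabs [[0.5275, -0.0366], [0.5272, -0.1539]] mean [ 0.52732928 -0.09522767] edges [0.1173 0.1173]
handset [[0.434, -0.261], [0.454, -0.3007], [0.3415, -0.3625], [0.3215, -0.3246]] mean [ 0.38773119 -0.3121988 ] edges [0.1292 0.0445 0.1283 0.0429]
gavel head ax, end [[0.6077, 0.2432], [0.5666, 0.3932]] mean [0.58713601 0.31821631] edges [0.1555 0.1555]
gavel head ctr,end @top [[0.6037, 0.24]] mean [0.60368443 0.24002767] edges [0.]
grey div grip [[0.5735, 0.1128], [0.574, 0.0625]] mean [0.57376049 0.08768134] edges [0.0503 0.0503]
phone [[0.8071, 0.2585], [0.7717, 0.1995], [0.6473, 0.2684], [0.6777, 0.3286]] mean [0.72596394 0.26377184] edges [0.1471 0.0688 0.1422 0.0675]
glass base [[0.7379, -0.2687]] mean [ 0.73787578 -0.26874641] edges [0.]
glass rim [[0.7384, -0.2689]] mean [ 0.73842919 -0.2688807 ] edges [0.]
bowl [[0.8172, 0.1571]] mean [0.8171795  0.15707917] edges [0.]
smallgavel [[0.311, 0.2094], [0.3097, 0.0983]] mean [0.31030171 0.15381164] edges [0.1111 0.1111]
```

View pics/cg.png

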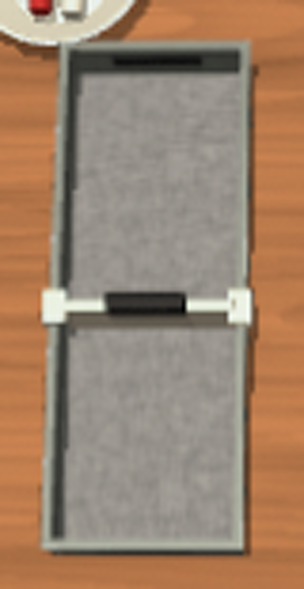

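The enlarged grey caddy has its corners at about (62,42), (252,42), (243,550) and (42,550) in the crop, and its divider at row 303. Next come the caddy frames and the bottles.

```bash
python3 - <<'E'
from h import *
im=cv2.imread('pics/top0.png');sd=cv2.imread('pics/side0.png')
hs=cv2.cvtColor(im,cv2.COLOR_BGR2HSV);hd=cv2.cvtColor(sd,cv2.COLOR_BGR2HSV)
print(hs[233,118],hd[160,226],hs[171,414],hd[280,371])
def cen(h,a,b,roi):
    x0,y0,x1,y1=roi;m=cv2.inRange(h[y0:y1,x0:x1],np.array(a),np.array(b));M=cv2.moments(m,True);print('n',M['m00']);return M['m10']/M['m00']+x0,M['m01']/M['m00']+y0
for nm,a,b,rt,rs in(('blue',(100,100,40),(130,255,255),(105,222,130,245),(215,150,240,168)),('green',(45,100,40),(85,255,255),(400,158,428,185),(358,270,386,288))):
    c1=cen(hs,a,b,rt);c2=cen(hd,a,b,rs)
    (o1,w1),(o2,w2)=ray('top',*c1),ray('side',*c2)
    q=np.linalg.lstsq(np.stack([w1,-w2],1),o2-o1,rcond=None)[0]
    print(nm,c1,c2,'tri',np.round(o1+q[0]*w1,4),np.round(o2+q[1]*w2,4),'plane',pl('top',*c1,0.117),pl('side',*c2,0.112))
G=lambda x,y:(195+x/3.8-.37,90+y/3.8-.37)
P=np.array([pl('top',*G(*p),.045)[:2] for p in [(62,42),(252,42),(243,550),(42,550)]]);print('grey',P,P.mean(0))
E
```

```text
[108 163 178] [114  83 120] [ 64 141 188] [ 60 105 167]
n 152.0
n 10.0
blue (117.625, 233.8815789473684) (226.0, 158.5) tri [0.4101 0.3313 0.1157] [0.4118 0.331  0.1158] plane [0.40992344 0.33080506 0.117     ] [0.41356633 0.33950777 0.112     ]
n 148.0
n 138.0
green (413.3310810810811, 170.75) (370.82608695652175, 278.9347826086956) tri [ 0.5626 -0.3227  0.1098] [ 0.564  -0.3231  0.1103] plane [ 0.56049643 -0.32063233  0.117     ] [ 0.56273685 -0.32496837  0.112     ]
grey [[0.75384531 0.14939004]
 [0.75436922 0.02622277]
 [0.42379297 0.0246684 ]
 [0.42211811 0.14726125]] [0.5885314  0.08688562]
```

```bash
cat > plan.py <<'E'
import sys;from h import *
# usage: plan.py x y z yaw_deg(tool y, world) [step]
def main():
    o=monitor.get_obs();R=Ro.from_rotvec(o['orientation']);p=np.array(o['tcp_pos'])
    T=np.array([float(a) for a in sys.argv[1:4]]);a=np.radians(float(sys.argv[4]));mx=float(sys.argv[5]) if len(sys.argv)>5 else .05
    y=np.array([np.cos(a),np.sin(a),0]);z=np.array([0,0,-1.]);Rt=Ro.from_matrix(np.stack([np.cross(y,z),y,z],1))
    rv=(R.inv()*Rt).as_rotvec();n=max(1,int(np.ceil(np.linalg.norm(T-p)/mx-.05)),int(np.ceil(np.degrees(np.abs(rv).max())/10.5)))
    print('clock',round(o['clock'],2),'from',np.round(p,4),'w',round(o['grip_width'],4),'F',np.round(o['contact_force'],1),'dist',np.round(T-p,4),'j',np.round(o['joints'],2),'n',n)
    for i in range(n):
        Ri=R*Ro.from_rotvec(rv*i/n);print(np.round(Ri.inv().apply((T-p)/n),4).tolist(),np.round(np.degrees(rv/n),1).tolist())
main()
E
python3 plan.py .526 -.094 .18 0 .058
```

```text
clock 0.1 from [0.1843 0.6488 0.2304] w 0.0855 F [-0.2  0.4 -0.1] dist [ 0.3417 -0.7428 -0.0504] j [-1.4   0.48  0.02  1.56 -0.01  1.11 -0.08] n 15
[-0.0354, -0.0414, 0.0034] [-0.0, 0.0, 4.9]
[-0.0389, -0.0382, 0.0034] [-0.0, 0.0, 4.9]
[-0.042, -0.0347, 0.0034] [-0.0, 0.0, 4.9]
[-0.0449, -0.031, 0.0034] [-0.0, 0.0, 4.9]
[-0.0474, -0.027, 0.0034] [-0.0, 0.0, 4.9]
[-0.0495, -0.0228, 0.0034] [-0.0, 0.0, 4.9]
[-0.0513, -0.0184, 0.0034] [-0.0, 0.0, 4.9]
[-0.0527, -0.014, 0.0034] [-0.0, 0.0, 4.9]
[-0.0537, -0.0094, 0.0034] [-0.0, 0.0, 4.9]
[-0.0543, -0.0047, 0.0034] [-0.0, 0.0, 4.9]
[-0.0545, -0.0, 0.0034] [-0.0, 0.0, 4.9]
[-0.0543, 0.0047, 0.0034] [-0.0, 0.0, 4.9]
[-0.0537, 0.0093, 0.0034] [-0.0, 0.0, 4.9]
[-0.0527, 0.0139, 0.0034] [-0.0, 0.0, 4.9]
[-0.0513, 0.0184, 0.0034] [-0.0, 0.0, 4.9]
```

Emit:
{"name": "drive_tool", "arguments": {
  "commands": [
    {"linear":[-0.035,-0.041,0.003],"dr":[0,0,5],"jaw":0},
    {"linear":[-0.039,-0.038,0.003],"dr":[0,0,5],"jaw":0},
    {"linear":[-0.042,-0.035,0.003],"dr":[0,0,5],"jaw":0},
    {"linear":[-0.045,-0.031,0.003],"dr":[0,0,5],"jaw":0},
    {"linear":[-0.047,-0.027,0.003],"dr":[0,0,5],"jaw":0.3},
    {"linear":[-0.05,-0.023,0.003],"dr":[0,0,5],"jaw":0.5},
    {"linear":[-0.051,-0.018,0.003],"dr":[0,0,5],"jaw":0.5},
    {"linear":[-0.053,-0.014,0.003],"dr":[0,0,5],"jaw":0.5}
  ]
}}

```text
clock: 1.1
tcp_pos: [0.3636, 0.2412, 0.2033]
orientation: [-1.492, -2.763, 0.006]
contact_force: [1.0, 0.7, 0.5]
grip_width: 0.0425
```

```bash
python3 plan.py .526 -.094 .12 0 .06
```

```text
clock 1.1 from [0.3636 0.2412 0.2033] w 0.0425 F [1.  0.7 0.5] dist [ 0.1624 -0.3352 -0.0833] j [-1.02  0.11  0.31  2.14 -0.04  0.9  -0.1 ] n 7
[-0.0528, -0.0068, 0.012] [-0.0, 0.0, 4.8]
[-0.0531, -0.0024, 0.0119] [-0.0, 0.0, 4.8]
[-0.0532, 0.002, 0.0119] [-0.0, 0.0, 4.8]
[-0.0528, 0.0064, 0.0119] [-0.0, 0.0, 4.8]
[-0.0521, 0.0107, 0.0119] [-0.0, 0.0, 4.8]
[-0.0511, 0.015, 0.0119] [-0.0, 0.0, 4.8]
[-0.0496, 0.0192, 0.0119] [-0.0, 0.0, 4.8]
```

Emit:
{"name": "drive_tool", "arguments": {
  "commands": [
    {"linear":[-0.053,-0.007,0.012],"dr":[0,0,4.8],"jaw":0.5},
    {"linear":[-0.053,-0.002,0.012],"dr":[0,0,4.8],"jaw":0.5},
    {"linear":[-0.053,0.002,0.012],"dr":[0,0,4.8],"jaw":0.5},
    {"linear":[-0.053,0.006,0.012],"dr":[0,0,4.8],"jaw":0.5},
    {"linear":[-0.052,0.011,0.012],"dr":[0,0,4.8],"jaw":0.5},
    {"linear":[-0.051,0.015,0.012],"dr":[0,0,4.8],"jaw":0.5},
    {"linear":[-0.05,0.019,0.012],"dr":[0,0,4.8],"jaw":0.5}
  ]
}}

```text
clock: 1.98
tcp_pos: [0.5264, -0.1062, 0.1174]
orientation: [-2.246, -2.196, -0.0]
contact_force: [1.4, 0.9, -0.1]
grip_width: 0.0431
```

```bash
python3 plan.py .526 -.094 .05 0 .06; python3 -c "
from h import *
grab('top','t1.png');grab('side','s1.png')"
```

```text
clock 1.98 from [ 0.5264 -0.1062  0.1174] w 0.0431 F [ 1.4  0.9 -0.1] dist [-0.0004  0.0122 -0.0674] j [-0.36  0.45  0.57  2.02 -0.34  0.77  0.38] n 2
[0.0061, -0.0003, 0.0337] [-0.0, -0.0, -0.6]
[0.0061, -0.0003, 0.0337] [-0.0, -0.0, -0.6]
```

View pics/s1.png

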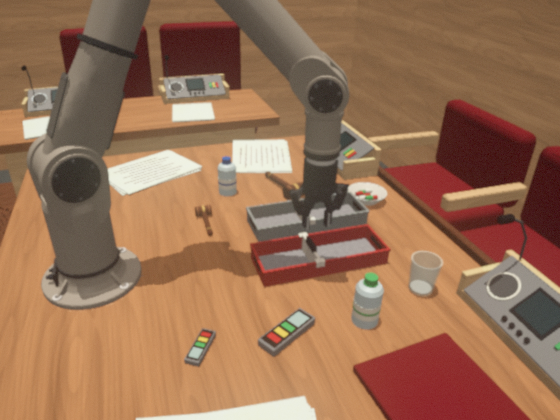

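The gripper is over the red divider, which sits around (312,245). I'll descend, pinch it and slide it.

Emit:
{"name": "drive_tool", "arguments": {
  "commands": [
    {"linear":[0.006,0,0.035],"dr":[0,0,-0.6],"jaw":0.5},
    {"linear":[0.006,0,0.034],"dr":[0,0,-0.6],"jaw":0.5},
    {"linear":[0,0,0.002],"dr":[0,0,0],"jaw":0.9},
    {"linear":[0,0,0],"dr":[0,0,0],"jaw":1},
    {"linear":[0,0,0],"dr":[0,0,0],"jaw":1},
    {"linear":[0,0,0],"dr":[0,0,0],"jaw":1}
  ],
  "force": 30
}}

```text
clock: 2.82
tcp_pos: [0.5264, -0.0997, 0.0454]
orientation: [2.229, 2.209, -0.005]
contact_force: [1.4, -1.2, -14.4]
grip_width: 0.011
```

```bash
python3 plan.py .484 -.094 .046 0 .02
```

```text
clock 2.83 from [ 0.5264 -0.0997  0.0454] w 0.011 F [  1.4  -1.2 -14.4] dist [-0.0424  0.0057  0.0006] j [-0.31  0.56  0.48  2.05 -0.42  0.63  0.45] n 3
[0.0018, -0.0142, -0.0002] [-0.0, 0.1, -0.2]
[0.0018, -0.0141, -0.0002] [-0.0, 0.1, -0.2]
[0.0019, -0.0141, -0.0002] [-0.0, 0.1, -0.2]
```

Emit:
{"name": "drive_tool", "arguments": {
  "commands": [
    {"linear":[0,-0.014,0],"dr":[0,0,0],"jaw":1},
    {"linear":[0,-0.014,0],"dr":[0,0,0],"jaw":1},
    {"linear":[0,-0.014,0],"dr":[0,0,0],"jaw":1},
    {"linear":[0,0,0],"dr":[0,0,0],"jaw":1}
  ]
}}

```text
clock: 3.32
tcp_pos: [0.4804, -0.0992, 0.0454]
orientation: [2.23, 2.21, -0.007]
contact_force: [-1.9, -1.4, -10.9]
grip_width: 0.0113
```

```bash
python3 plan.py .484 -.094 .046 0 .02
```

```text
clock 3.33 from [ 0.4804 -0.0992  0.0454] w 0.0113 F [ -1.9  -1.4 -10.9] dist [0.0036 0.0052 0.0006] j [-0.32  0.5   0.49  2.16 -0.42  0.57  0.47] n 1
[0.0052, 0.0035, -0.0006] [-0.1, 0.3, -0.5]
```

Emit:
{"name": "drive_tool", "arguments": {
  "commands": [
    {"linear":[0,0,0],"dr":[0,0,0],"jaw":0.5},
    {"linear":[0,0,0],"dr":[0,0,0],"jaw":0.5},
    {"linear":[0,0,-0.04],"dr":[0,0,0],"jaw":0.5},
    {"linear":[0,0,-0.05],"dr":[0,0,0],"jaw":0.5},
    {"linear":[0,0,-0.05],"dr":[0,0,0],"jaw":0.2}
  ]
}}

```text
clock: 3.95
tcp_pos: [0.4833, -0.0987, 0.19]
orientation: [2.229, 2.209, -0.005]
contact_force: [2.0, 1.0, 0.7]
grip_width: 0.0595
```

```bash
python3 plan.py .597 .280 .12 15.3 .058
```

```text
clock 3.95 from [ 0.4833 -0.0987  0.19  ] w 0.0595 F [2.  1.  0.7] dist [ 0.1137  0.3787 -0.07  ] j [-0.49  0.26  0.67  2.06 -0.2   0.89  0.28] n 7
[0.0543, 0.0158, 0.0097] [-0.0, 0.0, -2.3]
[0.0536, 0.0179, 0.0098] [-0.0, 0.0, -2.3]
[0.0529, 0.02, 0.0098] [-0.0, 0.0, -2.3]
[0.052, 0.0221, 0.0098] [-0.0, 0.0, -2.3]
[0.0511, 0.0241, 0.0099] [-0.0, 0.0, -2.3]
[0.0501, 0.0261, 0.0099] [-0.0, 0.0, -2.3]
[0.049, 0.028, 0.01] [-0.0, 0.0, -2.3]
```

Emit:
{"name": "drive_tool", "arguments": {
  "commands": [
    {"linear":[0.054,0.016,0.01],"dr":[0,0,-2.3],"jaw":0.5},
    {"linear":[0.054,0.018,0.01],"dr":[0,0,-2.3],"jaw":0.5},
    {"linear":[0.053,0.02,0.01],"dr":[0,0,-2.3],"jaw":0.5},
    {"linear":[0.052,0.022,0.01],"dr":[0,0,-2.3],"jaw":0.5},
    {"linear":[0.051,0.024,0.01],"dr":[0,0,-2.3],"jaw":0.5},
    {"linear":[0.05,0.026,0.01],"dr":[0,0,-2.3],"jaw":0.5},
    {"linear":[0.049,0.028,0.01],"dr":[0,0,-2.3],"jaw":0.5},
    {"linear":[0,0,0],"dr":[0,0,0],"jaw":0.5}
  ]
}}

```text
clock: 4.95
tcp_pos: [0.6123, 0.2958, 0.1322]
orientation: [1.879, 2.494, 0.034]
contact_force: [-0.9, -0.2, -0.5]
grip_width: 0.0426
```

```bash
python3 plan.py .597 .280 .009 15.3 .04; python3 -c "
from h import *
grab('side','s2.png')
im=cv2.imread('pics/s2.png');cv2.imwrite('pics/s2c.png',cv2.resize(im[100:280,180:420],None,fx=3,fy=3))"
```

```text
clock 4.95 from [0.6123 0.2958 0.1322] w 0.0426 F [-0.9 -0.2 -0.5] dist [-0.0153 -0.0158 -0.1232] j [-0.85  0.6   0.44  1.67 -0.3   0.9  -0.02] n 4
[-0.0027, -0.0056, 0.0306] [0.4, 0.0, 0.2]
[-0.0027, -0.0054, 0.0307] [0.4, 0.0, 0.2]
[-0.0027, -0.0052, 0.0307] [0.4, 0.0, 0.2]
[-0.0028, -0.005, 0.0308] [0.4, 0.0, 0.2]
```

View pics/s2c.png

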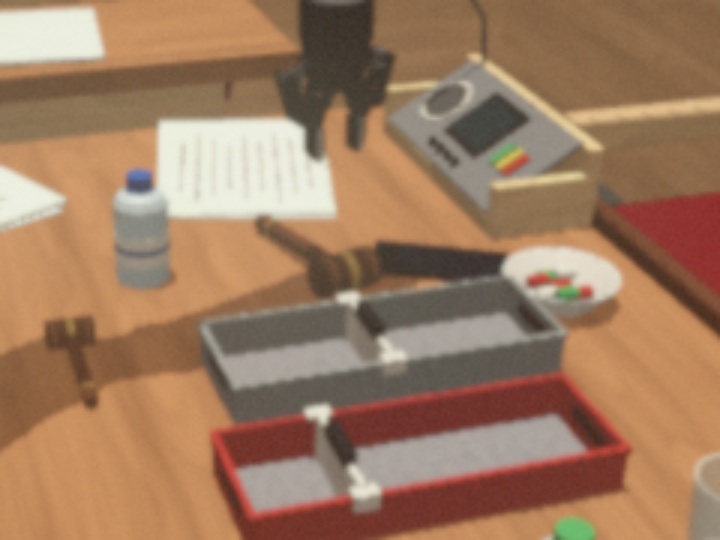

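The red divider now sits nearer the robot, and the gripper is over the gavel handle. Descending.

Emit:
{"name": "drive_tool", "arguments": {
  "commands": [
    {"linear":[-0.005,-0.008,0.025],"dr":[0.8,0,0.4],"jaw":0.5},
    {"linear":[-0.005,-0.008,0.025],"dr":[0.8,0,0.4],"jaw":0.5},
    {"linear":[0,0,0.02],"dr":[0,0,0],"jaw":0.5},
    {"linear":[0,0,0],"dr":[0,0,0],"jaw":0.5}
  ]
}}

```text
clock: 5.5
tcp_pos: [0.6007, 0.2718, 0.0586]
orientation: [1.92, 2.482, -0.007]
contact_force: [0.3, -0.7, 0.1]
grip_width: 0.0426
```

```bash
python3 plan.py .597 .280 .009 15.3 .025; python3 -c "
from h import *
grab('top','t3.png')
im=cv2.imread('pics/t3.png');cv2.imwrite('pics/t3c.png',cv2.resize(im[80:280,80:300],None,fx=3,fy=3))"
```

```text
clock 5.5 from [0.6007 0.2718 0.0586] w 0.0426 F [ 0.3 -0.7  0.1] dist [-0.0037  0.0082 -0.0496] j [-0.81  0.68  0.41  1.74 -0.35  0.8   0.02] n 2
[0.0046, -0.0007, 0.0248] [-0.1, 0.2, -0.4]
[0.0045, -0.0007, 0.0248] [-0.1, 0.2, -0.4]
```

View pics/t3c.png

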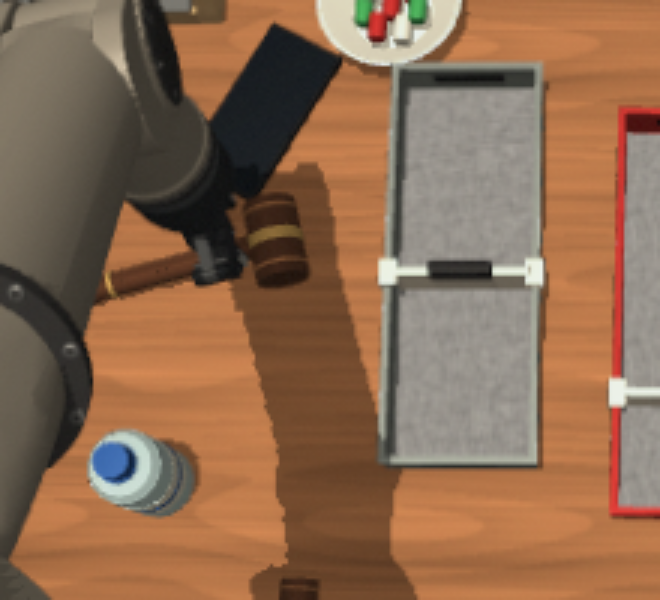

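The jaws straddle the handle at crop (212,255), just behind the head. I'll shift about 9 mm along the handle and go down.

Emit:
{"name": "drive_tool", "arguments": {
  "commands": [
    {"linear":[0.006,-0.001,0.018],"dr":[0,0,-0.4],"jaw":0.5},
    {"linear":[0.003,0,0.018],"dr":[0,0,-0.4],"jaw":0.5},
    {"linear":[0,0,0.01],"dr":[0,0,0],"jaw":0.5},
    {"linear":[0,0,0],"dr":[0,0,0],"jaw":0.5}
  ]
}}

```text
clock: 6.05
tcp_pos: [0.5988, 0.282, 0.0112]
orientation: [1.9, 2.497, -0.002]
contact_force: [-0.2, -0.4, 0.2]
grip_width: 0.0426
```

```bash
python3 plan.py .597 .280 .009 15.3 .025
```

```text
clock 6.05 from [0.5988 0.282  0.0112] w 0.0426 F [-0.2 -0.4  0.2] dist [-0.0018 -0.002  -0.0022] j [-0.8   0.74  0.37  1.75 -0.38  0.72  0.04] n 1
[-0.0014, -0.0022, 0.0022] [0.1, 0.3, 0.2]
```

Emit:
{"name": "drive_tool", "arguments": {
  "commands": [
    {"linear":[-0.001,-0.002,0.002],"dr":[0,0,0],"jaw":0.8},
    {"linear":[0,0,0],"dr":[0,0,0],"jaw":1},
    {"linear":[0,0,0],"dr":[0,0,0],"jaw":1},
    {"linear":[0,0,0],"dr":[0,0,0],"jaw":1},
    {"linear":[0,0,-0.01],"dr":[0,0,0],"jaw":1},
    {"linear":[0,0,-0.03],"dr":[0,0,0],"jaw":1},
    {"linear":[0,0,-0.04],"dr":[0,0,0],"jaw":1},
    {"linear":[0,0,-0.04],"dr":[0,0,0],"jaw":1}
  ],
  "force": 60
}}

```text
clock: 7.05
tcp_pos: [0.5949, 0.2796, 0.1315]
orientation: [1.901, 2.498, -0.01]
contact_force: [0.0, 0.0, -1.1]
grip_width: 0.0178
```

```bash
python3 plan.py .635 -.096 .13 90 .048; python3 -c "
from h import *
grab('top','t4.png');grab('side','s4.png')
im=cv2.imread('pics/t4.png');im2=cv2.imread('pics/s4.png');cv2.imwrite('pics/t4c.png',np.hstack([cv2.resize(im[60:280,70:270],None,fx=2,fy=2),cv2.resize(im2[60:280,200:400],None,fx=2,fy=2)]))"
```

```text
clock 7.05 from [0.5949 0.2796 0.1315] w 0.0178 F [ 0.   0.  -1.1] dist [ 0.0401 -0.3756 -0.0015] j [-0.85  0.59  0.45  1.71 -0.3   0.92 -0.01] n 8
[-0.0466, -0.0077, 0.0005] [-0.1, 0.0, -9.3]
[-0.0447, -0.0151, 0.0005] [-0.1, 0.0, -9.3]
[-0.0417, -0.0222, 0.0004] [-0.1, 0.0, -9.3]
[-0.0376, -0.0286, 0.0004] [-0.1, 0.0, -9.3]
[-0.0324, -0.0343, 0.0004] [-0.1, 0.0, -9.3]
[-0.0264, -0.0391, 0.0003] [-0.1, 0.0, -9.3]
[-0.0198, -0.0429, 0.0003] [-0.1, 0.0, -9.3]
[-0.0126, -0.0455, 0.0002] [-0.1, 0.0, -9.3]
```

View pics/t4c.png

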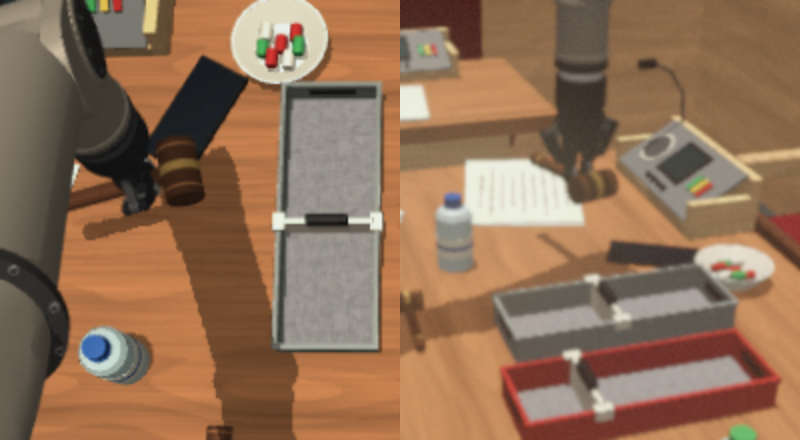

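The gavel is held and level, and the phone hasn't moved. Carrying it to the red caddy.

Emit:
{"name": "drive_tool", "arguments": {
  "commands": [
    {"linear":[-0.047,-0.008,0],"dr":[0,0,-9.3],"jaw":1},
    {"linear":[-0.045,-0.015,0],"dr":[0,0,-9.3],"jaw":1},
    {"linear":[-0.042,-0.022,0],"dr":[0,0,-9.3],"jaw":1},
    {"linear":[-0.038,-0.029,0],"dr":[0,0,-9.3],"jaw":1},
    {"linear":[-0.032,-0.034,0],"dr":[0,0,-9.3],"jaw":1},
    {"linear":[-0.026,-0.039,0],"dr":[0,0,-9.3],"jaw":1},
    {"linear":[-0.02,-0.043,0],"dr":[0,0,-9.3],"jaw":1},
    {"linear":[-0.008,-0.025,0],"dr":[0,0,-5],"jaw":1}
  ]
}}

```text
clock: 8.15
tcp_pos: [0.6425, -0.0805, 0.1352]
orientation: [0.048, 3.136, -0.001]
contact_force: [-0.4, -0.0, -2.5]
grip_width: 0.0181
```

```bash
python3 plan.py .635 -.096 .13 90 .03
```

```text
clock 8.15 from [ 0.6425 -0.0805  0.1352] w 0.0181 F [-0.4 -0.  -2.5] dist [-0.0075 -0.0155 -0.0052] j [-0.09  0.53  0.17  1.72 -0.11  0.89  1.66] n 1
[0.0071, -0.0157, 0.0052] [-0.0, 0.3, -1.8]
```

Emit:
{"name": "drive_tool", "arguments": {
  "commands": [
    {"linear":[0.007,-0.015,0.005],"dr":[0,0,-1.8],"jaw":1},
    {"linear":[0,0,0.02],"dr":[0,0,0],"jaw":1},
    {"linear":[0,0,0],"dr":[0,0,0],"jaw":1}
  ]
}}

```text
clock: 8.52
tcp_pos: [0.634, -0.0989, 0.1079]
orientation: [0.006, 3.138, -0.002]
contact_force: [0.7, 0.6, -2.4]
grip_width: 0.0179
```

```bash
python3 plan.py .635 -.096 .013 90 .03; python3 -c "
from h import *
grab('top','t5.png');grab('side','s5.png')
im=cv2.imread('pics/t5.png');im2=cv2.imread('pics/s5.png');cv2.imwrite('pics/t5c.png',np.hstack([cv2.resize(im[80:280,220:400],None,fx=2.2,fy=2.2),cv2.resize(im2[100:300,230:410],None,fx=2.2,fy=2.2)]))"
```

```text
clock 8.53 from [ 0.634  -0.0989  0.1079] w 0.0179 F [ 0.7  0.6 -2.4] dist [ 0.001   0.0029 -0.0949] j [-0.06  0.56  0.16  1.75 -0.11  0.84  1.72] n 4
[-0.0002, 0.0008, 0.0237] [-0.0, 0.0, -0.1]
[-0.0002, 0.0008, 0.0237] [-0.0, 0.0, -0.1]
[-0.0002, 0.0007, 0.0237] [-0.0, 0.0, -0.1]
[-0.0002, 0.0007, 0.0237] [-0.0, 0.0, -0.1]
```

View pics/t5c.png

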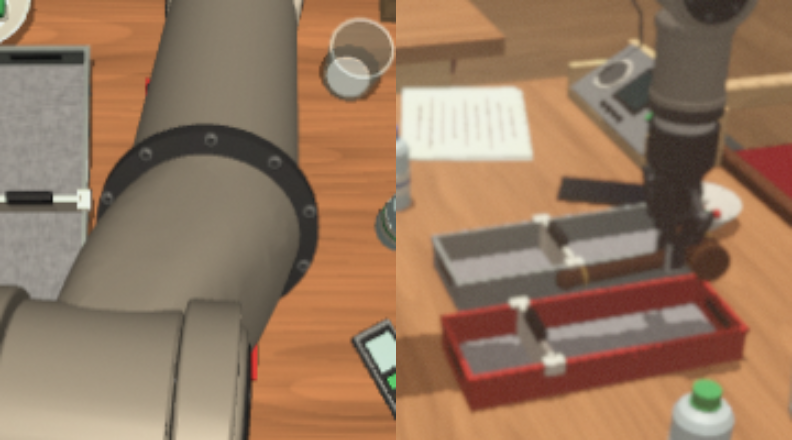

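```bash
python3 -c "
from h import *
for u,v in((372.7,219.5),(303.2,225),(381,219)):
    o,w=ray('side',u,v);print(o+w*((-.098-o[1])/w[1]))
"
```

```text
[ 0.69210784 -0.098       0.09731872]
[ 0.50282571 -0.098       0.11503426]
[ 0.71643555 -0.098       0.09455585]
```

The handle end measures x≈0.503 and the head end is expected near 0.697, so the gavel fits between the divider (0.483) and the end wall (0.710). Lowering.

Emit:
{"name": "drive_tool", "arguments": {
  "commands": [
    {"linear":[0,0.001,0.025],"dr":[0,0,0],"jaw":1},
    {"linear":[0,0.001,0.025],"dr":[0,0,0],"jaw":1},
    {"linear":[0,0,0.015],"dr":[0,0,0],"jaw":1},
    {"linear":[0,0,0.01],"dr":[0,0,0],"jaw":1},
    {"linear":[0,0,0],"dr":[0,0,0],"jaw":1}
  ]
}}

```text
clock: 9.25
tcp_pos: [0.6401, -0.0921, 0.0351]
orientation: [-0.004, 3.129, -0.001]
contact_force: [0.3, -0.3, -1.7]
grip_width: 0.0178
```

```bash
python3 plan.py .635 -.096 .013 90 .03
```

```text
clock 9.25 from [ 0.6401 -0.0921  0.0351] w 0.0178 F [ 0.3 -0.3 -1.7] dist [-0.0051 -0.0039 -0.0221] j [-0.05  0.66  0.13  1.78 -0.13  0.7   1.73] n 1
[0.0054, -0.0039, 0.0221] [-0.0, 0.7, 0.1]
```

Emit:
{"name": "drive_tool", "arguments": {
  "commands": [
    {"linear":[0.005,-0.004,0.008],"dr":[0,0.7,0],"jaw":1},
    {"linear":[0,0,0.006],"dr":[0,0,0],"jaw":1},
    {"linear":[0,0,0.005],"dr":[0,0,0],"jaw":1},
    {"linear":[0,0,0],"dr":[0,0,0],"jaw":1}
  ]
}}

```text
clock: 9.75
tcp_pos: [0.6361, -0.0971, 0.0165]
orientation: [-0.003, 3.139, -0.002]
contact_force: [-0.3, -0.1, -1.3]
grip_width: 0.018
```

```bash
python3 plan.py .635 -.096 .013 90 .03
```

```text
clock 9.75 from [ 0.6361 -0.0971  0.0165] w 0.018 F [-0.3 -0.1 -1.3] dist [-0.0011  0.0011 -0.0035] j [-0.04  0.68  0.13  1.78 -0.13  0.68  1.73] n 1
[0.0011, 0.0011, 0.0035] [-0.1, 0.1, 0.1]
```

Emit:
{"name": "drive_tool", "arguments": {
  "commands": [
    {"linear":[0,0,0.003],"dr":[0,0,0],"jaw":1},
    {"linear":[0,0,0.001],"dr":[0,0,0],"jaw":1}
  ]
}}

```text
clock: 10.0
tcp_pos: [0.6365, -0.0972, 0.0133]
orientation: [-0.003, 3.139, -0.002]
contact_force: [-4.1, 1.3, 9.7]
grip_width: 0.0176
```

```bash
python3 plan.py .635 -.096 .013 90 .03
```

```text
clock 10.0 from [ 0.6365 -0.0972  0.0133] w 0.0176 F [-4.1  1.3  9.7] dist [-0.0015  0.0012 -0.0003] j [-0.04  0.69  0.13  1.78 -0.13  0.68  1.74] n 1
[0.0015, 0.0012, 0.0003] [-0.1, 0.2, 0.1]
```

Emit:
{"name": "drive_tool", "arguments": {
  "commands": [
    {"linear":[0,0,0],"dr":[0,0,0],"jaw":0.5},
    {"linear":[0,0,0],"dr":[0,0,0],"jaw":0.5},
    {"linear":[0,0,0],"dr":[0,0,0],"jaw":0.5},
    {"linear":[0,0,-0.03],"dr":[0,0,0],"jaw":0.5},
    {"linear":[0,0,-0.05],"dr":[0,0,0],"jaw":0.5},
    {"linear":[0,0,-0.05],"dr":[0,0,0],"jaw":0.2},
    {"linear":[0,0,-0.05],"dr":[0,0,0],"jaw":0}
  ]
}}

```text
clock: 10.88
tcp_pos: [0.6336, -0.0963, 0.1939]
orientation: [0.003, -3.137, 0.001]
contact_force: [1.4, 0.1, -0.4]
grip_width: 0.0768
```

```bash
python3 plan.py .412 .331 .2 60 .055; python3 -c "
from h import *
grab('side','s6.png')
im2=cv2.imread('pics/s6.png');cv2.imwrite('pics/t6c.png',cv2.resize(im2[180:300,210:410],None,fx=3,fy=3))"
```

```text
clock 10.88 from [ 0.6336 -0.0963  0.1939] w 0.0768 F [ 1.4  0.1 -0.4] dist [-0.2216  0.4273  0.0061] j [-0.08  0.46  0.18  1.68 -0.09  1.01  1.7 ] n 9
[0.0245, 0.0475, -0.0006] [-0.0, -0.0, 3.3]
[0.0273, 0.046, -0.0006] [-0.0, -0.0, 3.3]
[0.0299, 0.0443, -0.0006] [-0.0, -0.0, 3.3]
[0.0324, 0.0425, -0.0006] [-0.0, -0.0, 3.3]
[0.0349, 0.0406, -0.0006] [-0.0, -0.0, 3.3]
[0.0372, 0.0385, -0.0006] [-0.0, -0.0, 3.3]
[0.0393, 0.0362, -0.0006] [-0.0, -0.0, 3.3]
[0.0414, 0.0339, -0.0006] [-0.0, -0.0, 3.3]
[0.0433, 0.0314, -0.0007] [-0.0, -0.0, 3.3]
```

View pics/t6c.png

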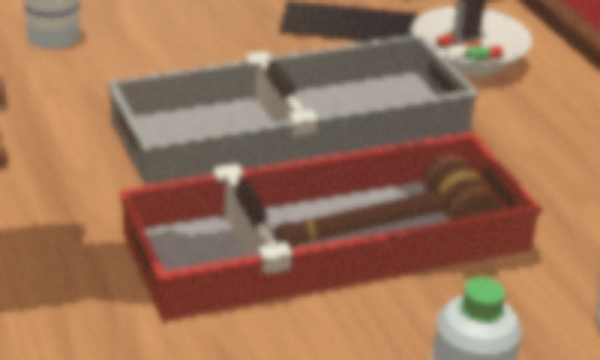

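The gavel lies flat in the red caddy's long compartment, with its head towards the far end. The blue bottle is next.

Emit:
{"name": "drive_tool", "arguments": {
  "commands": [
    {"linear":[0.025,0.048,0],"dr":[0,0,3.3],"jaw":0},
    {"linear":[0.027,0.046,0],"dr":[0,0,3.3],"jaw":0},
    {"linear":[0.03,0.044,0],"dr":[0,0,3.3],"jaw":0},
    {"linear":[0.032,0.042,0],"dr":[0,0,3.3],"jaw":0},
    {"linear":[0.035,0.041,0],"dr":[0,0,3.3],"jaw":0},
    {"linear":[0.037,0.038,0],"dr":[0,0,3.3],"jaw":0},
    {"linear":[0.039,0.036,0],"dr":[0,0,3.3],"jaw":0},
    {"linear":[0.035,0.03,0],"dr":[0,0,3.3],"jaw":0}
  ]
}}

```text
clock: 11.92
tcp_pos: [0.4461, 0.2839, 0.2017]
orientation: [0.747, 3.033, 0.006]
contact_force: [0.9, 0.2, 0.6]
grip_width: 0.0857
```

```bash
python3 plan.py .412 .331 .18 60 .03
```

```text
clock 11.93 from [0.4461 0.2839 0.2017] w 0.0857 F [0.9 0.2 0.6] dist [-0.0341  0.0471 -0.0217] j [-0.78  0.26  0.1   1.95 -0.02  0.92  0.42] n 3
[0.0175, 0.0086, 0.007] [0.2, 0.3, 0.8]
[0.0176, 0.0084, 0.0071] [0.2, 0.3, 0.8]
[0.0176, 0.0081, 0.0072] [0.2, 0.3, 0.8]
```

Emit:
{"name": "drive_tool", "arguments": {
  "commands": [
    {"linear":[0.017,0.008,0.007],"dr":[0,0,0.8],"jaw":0},
    {"linear":[0.017,0.008,0.007],"dr":[0,0,0.8],"jaw":0},
    {"linear":[0.01,0.006,0.007],"dr":[0,0,0.8],"jaw":0},
    {"linear":[0,0,0],"dr":[0,0,0],"jaw":0}
  ]
}}

```text
clock: 12.42
tcp_pos: [0.4143, 0.3303, 0.1795]
orientation: [0.8, 3.02, 0.01]
contact_force: [-0.0, 0.0, -1.2]
grip_width: 0.0854
```

```bash
python3 plan.py .411 .331 .1 60 .03;python3 -c "
from h import *
grab('top','t7.png');grab('side','s7.png')
im=cv2.imread('pics/t7.png');im2=cv2.imread('pics/s7.png');cv2.imwrite('pics/t7c.png',np.hstack([cv2.resize(im[160:310,50:220],None,fx=2.2,fy=2.2),cv2.resize(im2[80:230,150:320],None,fx=2.2,fy=2.2)]))"
```

```text
clock 12.43 from [0.4143 0.3303 0.1795] w 0.0854 F [-0.   0.  -1.2] dist [-0.0033  0.0007 -0.0795] j [-0.87  0.29  0.08  1.97 -0.02  0.87  0.27] n 3
[0.0015, -0.0006, 0.0265] [0.2, 0.3, 0.1]
[0.0013, -0.0005, 0.0265] [0.2, 0.3, 0.1]
[0.0012, -0.0004, 0.0265] [0.2, 0.3, 0.1]
```

View pics/t7c.png

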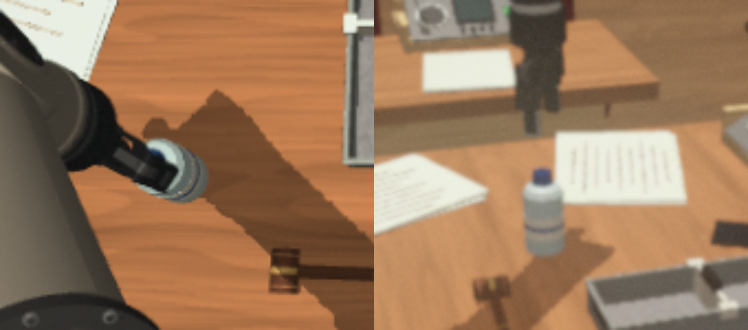

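The gripper is above the blue bottle (side crop: fingers at x≈535, cap at x≈541). Descending.

Emit:
{"name": "drive_tool", "arguments": {
  "commands": [
    {"linear":[0.002,0,0.025],"dr":[0.3,0.4,0],"jaw":0},
    {"linear":[0.001,0,0.025],"dr":[0.3,0.4,0],"jaw":0},
    {"linear":[0,0,0.025],"dr":[0,0,0],"jaw":0},
    {"linear":[0,0,0.015],"dr":[0,0,0],"jaw":0},
    {"linear":[0,0,0.01],"dr":[0,0,0],"jaw":0},
    {"linear":[0,0,0],"dr":[0,0,0],"jaw":0}
  ]
}}

```text
clock: 13.28
tcp_pos: [0.419, 0.3287, 0.0803]
orientation: [0.815, 3.028, 0.008]
contact_force: [-1.0, 0.3, -0.5]
grip_width: 0.0852
```

```bash
python3 plan.py .411 .331 .055 60 .03
```

```text
clock 13.28 from [0.419  0.3287 0.0803] w 0.0852 F [-1.   0.3 -0.5] dist [-0.008   0.0023 -0.0253] j [-0.84  0.44  0.07  2.03 -0.04  0.66  0.3 ] n 1
[0.0082, -0.0022, 0.0252] [0.4, 0.3, -0.1]
```

Emit:
{"name": "drive_tool", "arguments": {
  "commands": [
    {"linear":[0.007,-0.002,0.012],"dr":[0.3,0.2,0],"jaw":0},
    {"linear":[0.001,0,0.01],"dr":[0,0,0],"jaw":0},
    {"linear":[0,0,0],"dr":[0,0,0],"jaw":0}
  ]
}}

```text
clock: 13.65
tcp_pos: [0.4112, 0.3321, 0.058]
orientation: [0.815, 3.032, 0.004]
contact_force: [0.4, 0.2, -0.1]
grip_width: 0.0856
```

```bash
python3 plan.py .411 .331 .055 60 .03;python3 -c "
from h import *
grab('top','t8.png');grab('side','s8.png')
im=cv2.imread('pics/t8.png');im2=cv2.imread('pics/s8.png');cv2.imwrite('pics/t8c.png',np.hstack([cv2.resize(im[190:270,80:170],None,fx=4,fy=4),cv2.resize(im2[130:210,190:280],None,fx=4,fy=4)]))"
```

```text
clock 13.65 from [0.4112 0.3321 0.058 ] w 0.0856 F [ 0.4  0.2 -0.1] dist [-0.0002 -0.0011 -0.003 ] j [-0.85  0.48  0.06  2.05 -0.05  0.62  0.29] n 1
[-0.0003, -0.0011, 0.003] [0.2, 0.1, -0.1]
```

View pics/t8c.png

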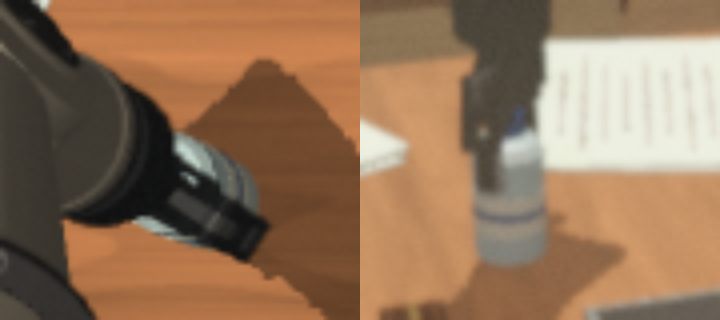

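The jaws straddle the bottle, so I'll close and lift.

Emit:
{"name": "drive_tool", "arguments": {
  "commands": [
    {"linear":[0,-0.001,0.002],"dr":[0,0,0],"jaw":0.2},
    {"linear":[0,0,0],"dr":[0,0,0],"jaw":0.4},
    {"linear":[0,0,0],"dr":[0,0,0],"jaw":0.7},
    {"linear":[0,0,0],"dr":[0,0,0],"jaw":0.8},
    {"linear":[0,0,-0.005],"dr":[0,0,0],"jaw":0.8},
    {"linear":[0,0,-0.03],"dr":[0,0,0],"jaw":0.8},
    {"linear":[0,0,-0.04],"dr":[0,0,0],"jaw":0.8},
    {"linear":[0,0,-0.02],"dr":[0,0,0],"jaw":0.8}
  ],
  "force": 50
}}

```text
clock: 14.75
tcp_pos: [0.4094, 0.3293, 0.1529]
orientation: [0.817, 3.034, -0.002]
contact_force: [0.4, 0.4, -2.1]
grip_width: 0.0568
```

```bash
python3 plan.py .437 -.095 .16 90 .045;python3 -c "
from h import *
grab('side','s9.png')
im2=cv2.imread('pics/s9.png');cv2.imwrite('pics/t9c.png',cv2.resize(im2[60:210,150:320],None,fx=3,fy=3))"
```

```text
clock 14.75 from [0.4094 0.3293 0.1529] w 0.0568 F [ 0.4  0.4 -2.1] dist [ 0.0276 -0.4243  0.0071] j [-0.86  0.33  0.08  1.99 -0.03  0.83  0.28] n 10
[-0.0237, -0.0353, -0.0006] [-0.0, 0.0, -3.0]
[-0.0218, -0.0365, -0.0007] [-0.0, 0.0, -3.0]
[-0.0198, -0.0376, -0.0007] [-0.0, 0.0, -3.0]
[-0.0178, -0.0386, -0.0007] [-0.0, 0.0, -3.0]
[-0.0158, -0.0395, -0.0007] [-0.0, 0.0, -3.0]
[-0.0137, -0.0403, -0.0007] [-0.0, 0.0, -3.0]
[-0.0116, -0.0409, -0.0007] [-0.0, 0.0, -3.0]
[-0.0094, -0.0415, -0.0007] [-0.0, 0.0, -3.0]
[-0.0072, -0.0419, -0.0007] [-0.0, 0.0, -3.0]
[-0.005, -0.0422, -0.0007] [-0.0, 0.0, -3.0]
```

View pics/t9c.png

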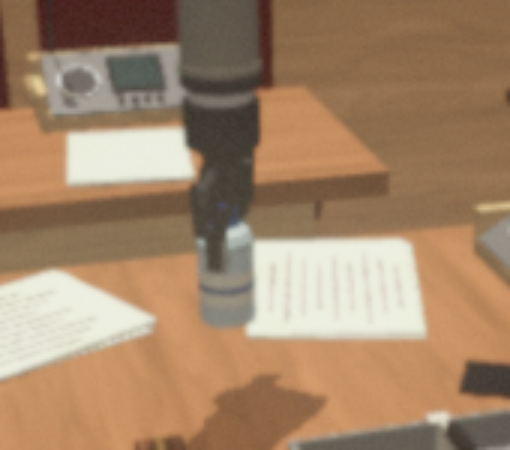

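Emit:
{"name": "drive_tool", "arguments": {
  "commands": [
    {"linear":[-0.03,-0.035,-0.001],"dr":[0,0,-3],"jaw":0.8},
    {"linear":[-0.029,-0.036,-0.001],"dr":[0,0,-3],"jaw":0.8},
    {"linear":[-0.026,-0.038,-0.001],"dr":[0,0,-3],"jaw":0.8},
    {"linear":[-0.022,-0.039,-0.001],"dr":[0,0,-3],"jaw":0.8},
    {"linear":[-0.016,-0.039,0],"dr":[0,0,-3],"jaw":0.8},
    {"linear":[-0.01,-0.04,0],"dr":[0,0,-3],"jaw":0.8},
    {"linear":[-0.006,-0.041,0],"dr":[0,0,-3],"jaw":0.8},
    {"linear":[-0.003,-0.041,0],"dr":[0,0,-3],"jaw":0.8}
  ]
}}

```text
clock: 15.8
tcp_pos: [0.44, -0.0234, 0.1558]
orientation: [0.136, 3.139, 0.002]
contact_force: [1.0, 0.3, -3.1]
grip_width: 0.0569
```

```bash
python3 plan.py .437 -.095 .15 90 .035
```

```text
clock 15.8 from [ 0.44   -0.0234  0.1558] w 0.0569 F [ 1.   0.3 -3.1] dist [-0.003  -0.0716 -0.0058] j [-0.25  0.19  0.19  2.18 -0.05  0.78  1.45] n 3
[-0.0011, -0.0239, 0.0019] [0.0, 0.0, -1.7]
[-0.0004, -0.0239, 0.0019] [0.0, 0.0, -1.7]
[0.0003, -0.0239, 0.0019] [0.0, 0.0, -1.7]
```

Emit:
{"name": "drive_tool", "arguments": {
  "commands": [
    {"linear":[0,-0.024,0.002],"dr":[0,0,-1.7],"jaw":0.8},
    {"linear":[0,-0.024,0.002],"dr":[0,0,-1.7],"jaw":0.8},
    {"linear":[0.002,-0.015,0.002],"dr":[0,0,-1.7],"jaw":0.8},
    {"linear":[0,0,0],"dr":[0,0,0],"jaw":0.8}
  ]
}}

```text
clock: 16.3
tcp_pos: [0.4307, -0.092, 0.1477]
orientation: [-0.003, -3.138, -0.001]
contact_force: [0.7, 0.7, -2.3]
grip_width: 0.0569
```

```bash
python3 plan.py .434 -.096 .125 90 .035;python3 -c "
from h import *
grab('side','s10.png')
im2=cv2.imread('pics/s10.png');cv2.imwrite('pics/t10c.png',cv2.resize(im2[130:290,200:400],None,fx=3.5,fy=3.5))"
```

```text
clock 16.3 from [ 0.4307 -0.092   0.1477] w 0.0569 F [ 0.7  0.7 -2.3] dist [ 0.0033 -0.004  -0.0227] j [-0.13  0.21  0.22  2.19 -0.06  0.76  1.71] n 1
[-0.0034, -0.004, 0.0227] [0.0, -0.2, -0.1]
```

View pics/t10c.png

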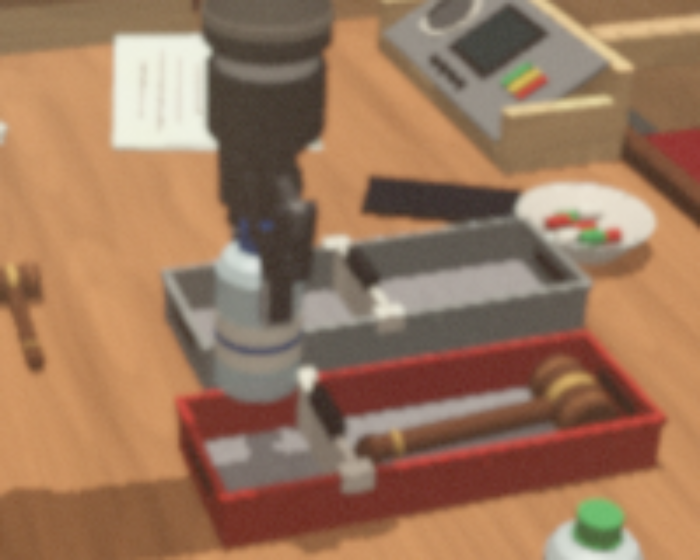

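```bash
python3 -c "
from h import *
for u,v in((200+259/3.5,130+340/3.5),(200+258/3.5,130+320/3.5)):
    o,w=ray('side',u,v);print(o+w*((-.11-o[1])/w[1]),o+w*((-.092-o[1])/w[1]))
# divider near faces/ rim check: plate top of red divider & walls at rim
for u,v in((200+180/3.5,130+402/3.5),(200+228/3.5,130+500/3.5),(200+662/3.5,130+418/3.5),(200+308/3.5,130+380/3.5),(200+357/3.5,130+470/3.5)):
    print(pl('side',u,v,.045))
"
```

```text
[ 0.4256267  -0.11        0.13035048] [ 0.43162317 -0.092       0.11827835]
[ 0.42470298 -0.11        0.14593852] [ 0.43067954 -0.092       0.13420245]
[ 0.38897983 -0.04480775  0.045     ]
[ 0.38900944 -0.16173071  0.045     ]
[ 0.71062912 -0.16302598  0.045     ]
[ 0.48554619 -0.04448812  0.045     ]
[ 0.48113021 -0.15598506  0.045     ]
```

The bottle axis lies on the TCP (x≈0.431), and the compartment centre is about (0.435, -0.098). Lowering.

Emit:
{"name": "drive_tool", "arguments": {
  "commands": [
    {"linear":[-0.004,-0.005,0.02],"dr":[0,0,0],"jaw":0.8},
    {"linear":[0,0,0.02],"dr":[0,0,0],"jaw":0.8},
    {"linear":[0,0,0],"dr":[0,0,0],"jaw":0.8}
  ]
}}

```text
clock: 16.73
tcp_pos: [0.436, -0.0932, 0.1071]
orientation: [0.002, -3.139, -0.003]
contact_force: [0.1, -0.1, -2.7]
grip_width: 0.0569
```

```bash
python3 plan.py .435 -.097 .061 90 .035
```

```text
clock 16.73 from [ 0.436  -0.0932  0.1071] w 0.0569 F [ 0.1 -0.1 -2.7] dist [-0.001  -0.0038 -0.0461] j [-0.11  0.29  0.21  2.21 -0.1   0.66  1.74] n 2
[0.0004, -0.0019, 0.023] [0.1, -0.1, 0.0]
[0.0005, -0.0019, 0.023] [0.1, -0.1, 0.0]
```

Emit:
{"name": "drive_tool", "arguments": {
  "commands": [
    {"linear":[0,-0.002,0.015],"dr":[0,0,0],"jaw":0.8},
    {"linear":[0,-0.001,0.015],"dr":[0,0,0],"jaw":0.8},
    {"linear":[0,0,0.008],"dr":[0,0,0],"jaw":0.8},
    {"linear":[0,0,0.003],"dr":[0,0,0],"jaw":0.8},
    {"linear":[0,0,0],"dr":[0,0,0],"jaw":0.8}
  ]
}}

```text
clock: 17.35
tcp_pos: [0.4378, -0.0947, 0.0653]
orientation: [-0.005, 3.141, 0.004]
contact_force: [0.0, 0.4, -1.7]
grip_width: 0.0567
```

```bash
python3 plan.py .435 -.097 .061 90 .035
```

```text
clock 17.35 from [ 0.4378 -0.0947  0.0653] w 0.0567 F [ 0.   0.4 -1.7] dist [-0.0028 -0.0023 -0.0043] j [-0.08  0.37  0.19  2.23 -0.13  0.55  1.78] n 1
[0.0028, -0.0023, 0.0043] [0.1, 0.1, 0.2]
```

Emit:
{"name": "drive_tool", "arguments": {
  "commands": [
    {"linear":[0.002,-0.002,0.003],"dr":[0,0,0],"jaw":0.8},
    {"linear":[0,0,0.002],"dr":[0,0,0],"jaw":0.8},
    {"linear":[0,0,0.001],"dr":[0,0,0],"jaw":0.8}
  ]
}}

```text
clock: 17.73
tcp_pos: [0.4366, -0.097, 0.0611]
orientation: [-0.004, 3.138, 0.004]
contact_force: [-5.9, 2.4, 20.5]
grip_width: 0.057
```

```bash
python3 plan.py .435 -.097 .060 90 .035
```

```text
clock 17.73 from [ 0.4366 -0.097   0.0611] w 0.057 F [-5.9  2.4 20.5] dist [-0.0016  0.     -0.0011] j [-0.07  0.38  0.18  2.23 -0.14  0.54  1.79] n 1
[0.0016, 0.0, 0.0011] [0.2, 0.2, 0.2]
```

On the floor with 20 N of contact. Releasing.

Emit:
{"name": "drive_tool", "arguments": {
  "commands": [
    {"linear":[0,0,-0.001],"dr":[0,0,0],"jaw":0.3},
    {"linear":[0,0,0],"dr":[0,0,0],"jaw":0.05},
    {"linear":[0,0,0],"dr":[0,0,0],"jaw":0},
    {"linear":[0,0,0],"dr":[0,0,0],"jaw":0},
    {"linear":[0,0,-0.03],"dr":[0,0,0],"jaw":0},
    {"linear":[0,0,-0.04],"dr":[0,0,0],"jaw":0},
    {"linear":[0,0,-0.05],"dr":[0,0,0],"jaw":0},
    {"linear":[0,0,-0.03],"dr":[0,0,0],"jaw":0}
  ]
}}

```text
clock: 18.73
tcp_pos: [0.435, -0.0976, 0.2148]
orientation: [0.004, -3.141, -0.004]
contact_force: [0.4, -0.4, 0.0]
grip_width: 0.0853
```

```bash
python3 plan.py .562 -.322 .19 45 .045;python3 -c "
from h import *
grab('side','s11.png')
im2=cv2.imread('pics/s11.png');cv2.imwrite('pics/t11c.png',cv2.resize(im2[130:330,200:400],None,fx=3,fy=3))"
```

```text
clock 18.73 from [ 0.435  -0.0976  0.2148] w 0.0853 F [ 0.4 -0.4  0. ] dist [ 0.127  -0.2244 -0.0248] j [-0.14  0.11  0.24  2.11 -0.04  0.93  1.69] n 6
[-0.0211, -0.0375, 0.004] [0.0, -0.0, 7.5]
[-0.0258, -0.0344, 0.004] [0.0, -0.0, 7.5]
[-0.0301, -0.0307, 0.0041] [0.0, -0.0, 7.5]
[-0.0338, -0.0265, 0.0041] [0.0, -0.0, 7.5]
[-0.037, -0.0218, 0.0041] [0.0, -0.0, 7.5]
[-0.0396, -0.0168, 0.0041] [0.0, -0.0, 7.5]
```

View pics/t11c.png

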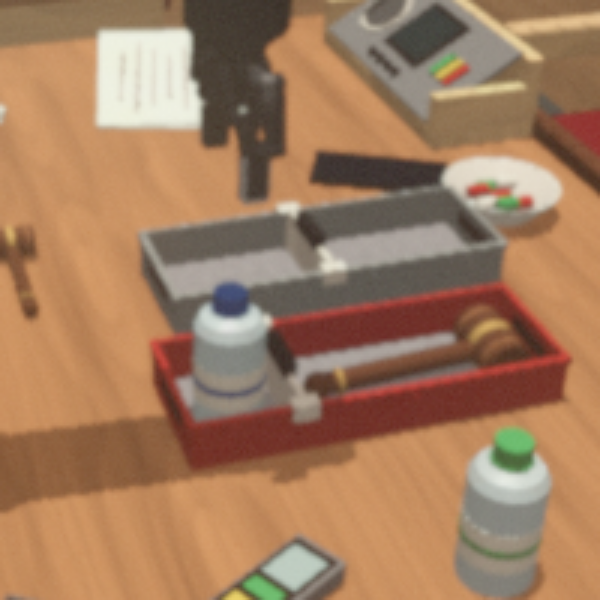

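The red caddy is complete: the blue-capped bottle stands upright in the near compartment. Next is the handset.

```bash
python3 plan.py .388 -.312 .13 -60.9 .045
```

```text
clock 18.77 from [ 0.4368 -0.0979  0.2178] w 0.0856 F [1.8 0.1 2.2] dist [-0.0488 -0.2141 -0.0878] j [-0.14  0.11  0.24  2.11 -0.04  0.93  1.69] n 15
[0.0033, -0.0143, 0.0058] [0.0, -0.0, 10.1]
[0.0008, -0.0146, 0.0058] [0.0, -0.0, 10.1]
[-0.0018, -0.0145, 0.0058] [0.0, -0.0, 10.1]
[-0.0043, -0.014, 0.0058] [0.0, -0.0, 10.1]
[-0.0067, -0.013, 0.0058] [0.0, -0.0, 10.1]
[-0.0089, -0.0116, 0.0058] [0.0, -0.0, 10.1]
[-0.0108, -0.0099, 0.0058] [0.0, -0.0, 10.1]
[-0.0123, -0.0079, 0.0058] [0.0, -0.0, 10.1]
[-0.0135, -0.0056, 0.0058] [0.0, -0.0, 10.1]
[-0.0143, -0.0031, 0.0059] [0.0, -0.0, 10.1]
[-0.0146, -0.0006, 0.0059] [0.0, -0.0, 10.1]
[-0.0145, 0.002, 0.0059] [0.0, -0.0, 10.1]
[-0.0139, 0.0045, 0.0059] [0.0, -0.0, 10.1]
[-0.0129, 0.0069, 0.0059] [0.0, -0.0, 10.1]
[-0.0115, 0.009, 0.0059] [0.0, -0.0, 10.1]
```

Emit:
{"name": "drive_tool", "arguments": {
  "commands": [
    {"linear":[0,-0.015,0.001],"dr":[0,0,10.1],"jaw":0},
    {"linear":[0,-0.015,0.001],"dr":[0,0,10.1],"jaw":0},
    {"linear":[-0.002,-0.015,0.001],"dr":[0,0,10.1],"jaw":0},
    {"linear":[-0.004,-0.014,0.001],"dr":[0,0,10.1],"jaw":0},
    {"linear":[-0.007,-0.013,0.001],"dr":[0,0,10.1],"jaw":0},
    {"linear":[-0.009,-0.012,0.002],"dr":[0,0,10.1],"jaw":0.1},
    {"linear":[-0.011,-0.01,0.002],"dr":[0,0,10.1],"jaw":0.2},
    {"linear":[-0.012,-0.008,0.002],"dr":[0,0,10.1],"jaw":0.2}
  ]
}}

```text
clock: 19.77
tcp_pos: [0.4113, -0.2159, 0.2057]
orientation: [2.083, 2.348, 0.01]
contact_force: [-0.2, -0.2, 0.6]
grip_width: 0.0683
```

```bash
python3 plan.py .388 -.312 .12 -60.9 .045
```

```text
clock 19.77 from [ 0.4113 -0.2159  0.2057] w 0.0683 F [-0.2 -0.2  0.6] dist [-0.0233 -0.0961 -0.0857] j [-0.08  0.16  0.49  2.1  -0.1   0.9   0.58] n 7
[-0.0133, -0.005, 0.0122] [0.0, -0.0, 9.7]
[-0.0139, -0.0027, 0.0122] [0.0, -0.0, 9.7]
[-0.0142, -0.0003, 0.0122] [0.0, -0.0, 9.7]
[-0.014, 0.0021, 0.0122] [0.0, -0.0, 9.7]
[-0.0134, 0.0044, 0.0122] [0.0, -0.0, 9.7]
[-0.0125, 0.0066, 0.0122] [0.0, -0.0, 9.7]
[-0.0112, 0.0086, 0.0122] [0.0, -0.0, 9.7]
```

Emit:
{"name": "drive_tool", "arguments": {
  "commands": [
    {"linear":[-0.013,-0.005,0.012],"dr":[0,0,9.7],"jaw":0.2},
    {"linear":[-0.014,-0.003,0.012],"dr":[0,0,9.7],"jaw":0.2},
    {"linear":[-0.014,0,0.012],"dr":[0,0,9.7],"jaw":0.2},
    {"linear":[-0.014,0.002,0.012],"dr":[0,0,9.7],"jaw":0.2},
    {"linear":[-0.013,0.004,0.012],"dr":[0,0,9.7],"jaw":0.2},
    {"linear":[-0.012,0.007,0.012],"dr":[0,0,9.7],"jaw":0.2},
    {"linear":[-0.008,0.007,0.01],"dr":[0,0,9],"jaw":0.2},
    {"linear":[0,0,0],"dr":[0,0,0],"jaw":0.2}
  ]
}}

```text
clock: 20.78
tcp_pos: [0.3862, -0.3107, 0.1188]
orientation: [-3.052, -0.742, -0.006]
contact_force: [-0.0, 0.1, 0.3]
grip_width: 0.0679
```

```bash
python3 plan.py .388 -.312 .05 -60.9 .03;python3 -c "
from h import *
grab('side','s12.png')
im2=cv2.imread('pics/s12.png');cv2.imwrite('pics/t12c.png',cv2.resize(im2[190:390,160:380],None,fx=3,fy=3))"
```

```text
clock 20.77 from [ 0.3862 -0.3107  0.1188] w 0.0679 F [-0.   0.1  0.3] dist [ 0.0018 -0.0013 -0.0688] j [-0.01  0.4   0.7   2.12 -0.39  0.74 -0.15] n 3
[0.0002, 0.0007, 0.0229] [0.0, -0.1, -0.6]
[0.0003, 0.0007, 0.0229] [0.0, -0.1, -0.6]
[0.0003, 0.0007, 0.0229] [0.0, -0.1, -0.6]
```

View pics/t12c.png

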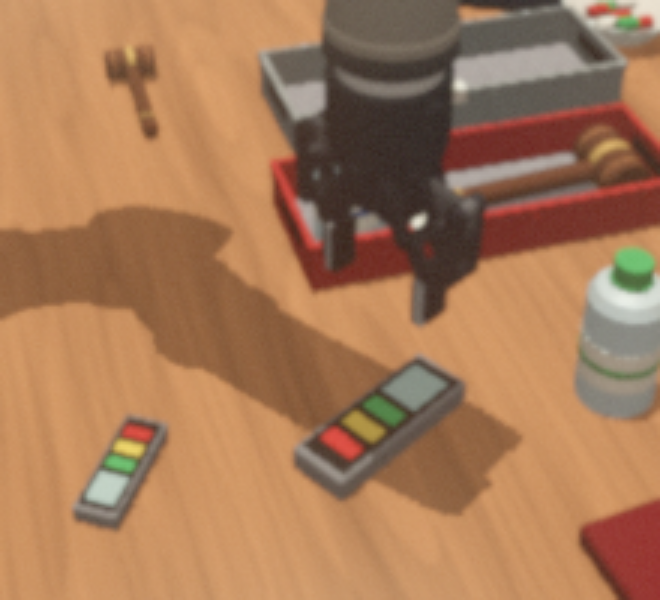

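```bash
python3 -c "
from h import *
P=np.array([pl('side',160+a/3-.3,190+b/3-.3,.02)[:2] for a,b in((297,450),(418,358),(463,384),(345,486))]);print(P,P.mean(0))"
```

```text
[[ 0.32408584 -0.33125341]
 [ 0.43141415 -0.27187779]
 [ 0.45220155 -0.30607599]
 [ 0.344693   -0.37020565]] [ 0.38809864 -0.31985321]
```

Emit:
{"name": "drive_tool", "arguments": {
  "commands": [
    {"linear":[0,0.001,0.025],"dr":[0,0,-0.8],"jaw":0.2},
    {"linear":[0,0,0.025],"dr":[0,0,0],"jaw":0.2},
    {"linear":[0,0,0.015],"dr":[0,0,0],"jaw":0.2},
    {"linear":[0,0,0],"dr":[0,0,0],"jaw":0.2}
  ]
}}

```text
clock: 21.32
tcp_pos: [0.3901, -0.3097, 0.0542]
orientation: [3.041, 0.789, 0.014]
contact_force: [0.3, -0.5, 0.3]
grip_width: 0.0683
```

```bash
python3 plan.py .388 -.312 .004 -60.9 .03;python3 -c "
from h import *
grab('side','s13.png');grab('top','t13.png')
im=cv2.imread('pics/t13.png');im2=cv2.imread('pics/s13.png');cv2.imwrite('pics/t13c.png',np.hstack([cv2.resize(im2[230:370,230:350],None,fx=3,fy=3),cv2.resize(im[200:340,340:460],None,fx=3,fy=3)]))"
```

```text
clock 21.32 from [ 0.3901 -0.3097  0.0542] w 0.0683 F [ 0.3 -0.5  0.3] dist [-0.0021 -0.0023 -0.0502] j [ 0.09  0.51  0.58  2.15 -0.5   0.61 -0.03] n 2
[-0.0017, 0.0004, 0.0251] [0.1, -0.2, -0.0]
[-0.0016, 0.0005, 0.0251] [0.1, -0.2, -0.0]
```

View pics/t13c.png

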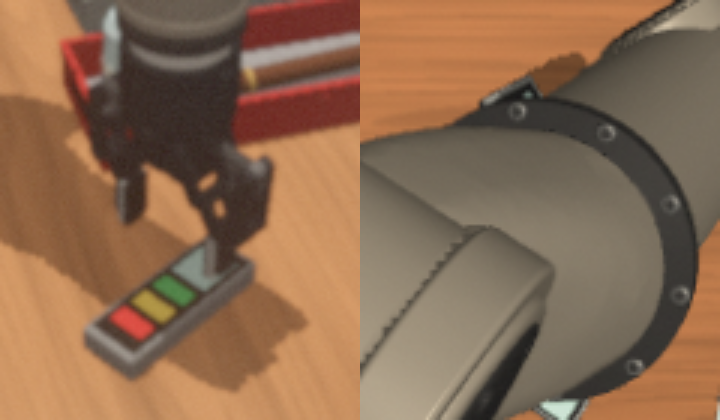

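The jaws are aligned with the handset. The two views disagree by 7 mm in y, so I'll aim for y≈-0.314; the 68 mm opening covers the difference.

Emit:
{"name": "drive_tool", "arguments": {
  "commands": [
    {"linear":[-0.002,0.003,0.02],"dr":[0,0,0],"jaw":0.2},
    {"linear":[0,0,0.015],"dr":[0,0,0],"jaw":0.2},
    {"linear":[0,0,0.008],"dr":[0,0,0],"jaw":0.2},
    {"linear":[0,0,0],"dr":[0,0,0],"jaw":0.2}
  ]
}}

```text
clock: 21.92
tcp_pos: [0.3918, -0.3145, 0.0106]
orientation: [3.038, 0.788, 0.018]
contact_force: [0.3, 0.2, -0.8]
grip_width: 0.0681
```

```bash
python3 plan.py .388 -.314 .003 -60.9 .03;python3 -c "
from h import *
grab('side','s14.png')
im2=cv2.imread('pics/s14.png');cv2.imwrite('pics/t14c.png',cv2.resize(im2[230:370,230:350],None,fx=4,fy=4))"
```

```text
clock 21.93 from [ 0.3918 -0.3145  0.0106] w 0.0681 F [ 0.3  0.2 -0.8] dist [-0.0038  0.0005 -0.0076] j [ 0.16  0.59  0.5   2.15 -0.58  0.52  0.04] n 1
[-0.0031, -0.0023, 0.0075] [0.3, -0.6, -0.0]
```

View pics/t14c.png

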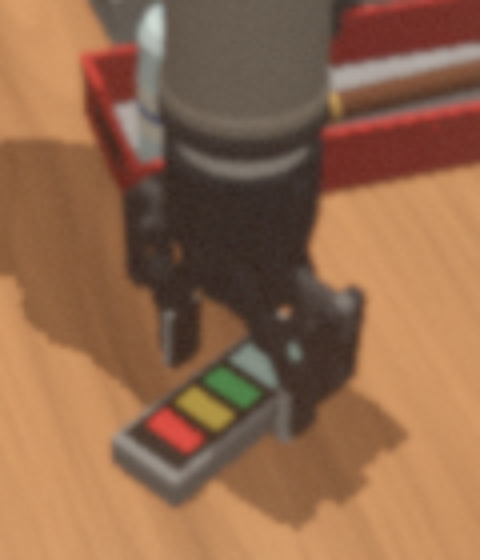

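The fingers straddle the handset's middle. The right finger is closer to it, so I'll shift slightly that way, go down a few mm and close.

Emit:
{"name": "drive_tool", "arguments": {
  "commands": [
    {"linear":[-0.003,0.003,0.007],"dr":[0.3,-0.5,0],"jaw":0.2},
    {"linear":[0,0,0],"dr":[0,0,0],"jaw":0.3},
    {"linear":[0,0,0],"dr":[0,0,0],"jaw":0.4},
    {"linear":[0,0,0],"dr":[0,0,0],"jaw":0.6},
    {"linear":[0,0,0],"dr":[0,0,0],"jaw":0.8},
    {"linear":[0,0,0],"dr":[0,0,0],"jaw":0.8}
  ],
  "force": 50
}}

```text
clock: 22.72
tcp_pos: [0.3911, -0.319, 0.0042]
orientation: [3.04, 0.789, 0.004]
contact_force: [-0.0, 0.1, -1.7]
grip_width: 0.0448
```

```bash
python3 plan.py .388 -.314 .13 -60.9 .03
```

```text
clock 22.73 from [ 0.3911 -0.319   0.0042] w 0.0448 F [-0.   0.1 -1.7] dist [-0.0031  0.005   0.1258] j [ 0.17  0.61  0.5   2.14 -0.58  0.52  0.04] n 5
[-0.0, -0.0011, -0.0252] [0.0, -0.0, -0.0]
[-0.0, -0.0012, -0.0252] [0.0, -0.0, -0.0]
[-0.0, -0.0012, -0.0252] [0.0, -0.0, -0.0]
[-0.0, -0.0012, -0.0252] [0.0, -0.0, -0.0]
[-0.0001, -0.0012, -0.0252] [0.0, -0.0, -0.0]
```

Emit:
{"name": "drive_tool", "arguments": {
  "commands": [
    {"linear":[0,0,-0.01],"dr":[0,0,0],"jaw":0.8},
    {"linear":[0,0,-0.03],"dr":[0,0,0],"jaw":0.8},
    {"linear":[0,0,-0.045],"dr":[0,0,0],"jaw":0.8},
    {"linear":[0,0,-0.045],"dr":[0,0,0],"jaw":0.8},
    {"linear":[0,0,-0.03],"dr":[0,0,0],"jaw":0.8},
    {"linear":[0,0,0],"dr":[0,0,0],"jaw":0.8}
  ]
}}

```text
clock: 23.48
tcp_pos: [0.3901, -0.3193, 0.171]
orientation: [3.041, 0.787, 0.004]
contact_force: [0.2, -0.5, -2.6]
grip_width: 0.0448
```

```bash
python3 plan.py .663 .087 .17 -90 .045;python3 -c "
from h import *
grab('side','s15.png')
im2=cv2.imread('pics/s15.png');cv2.imwrite('pics/t15c.png',cv2.resize(im2[180:360,200:400],None,fx=3,fy=3))"
```

```text
clock 23.48 from [ 0.3901 -0.3193  0.171 ] w 0.0448 F [ 0.2 -0.5 -2.6] dist [ 0.2729  0.4063 -0.001 ] j [-0.06  0.33  0.77  2.06 -0.31  0.86 -0.18] n 11
[0.0396, -0.0203, 0.0002] [0.0, -0.0, 2.6]
[0.0386, -0.0221, 0.0002] [0.0, -0.0, 2.6]
[0.0376, -0.0238, 0.0002] [0.0, -0.0, 2.6]
[0.0364, -0.0255, 0.0001] [0.0, -0.0, 2.6]
[0.0352, -0.0272, 0.0001] [0.0, -0.0, 2.6]
[0.0339, -0.0288, 0.0001] [0.0, -0.0, 2.6]
[0.0326, -0.0303, 0.0001] [0.0, -0.0, 2.6]
[0.0311, -0.0318, 0.0001] [0.0, -0.0, 2.6]
[0.0297, -0.0332, 0.0001] [0.0, -0.0, 2.6]
[0.0281, -0.0345, 0.0001] [0.0, -0.0, 2.6]
[0.0265, -0.0358, 0.0001] [0.0, -0.0, 2.6]
```

View pics/t15c.png

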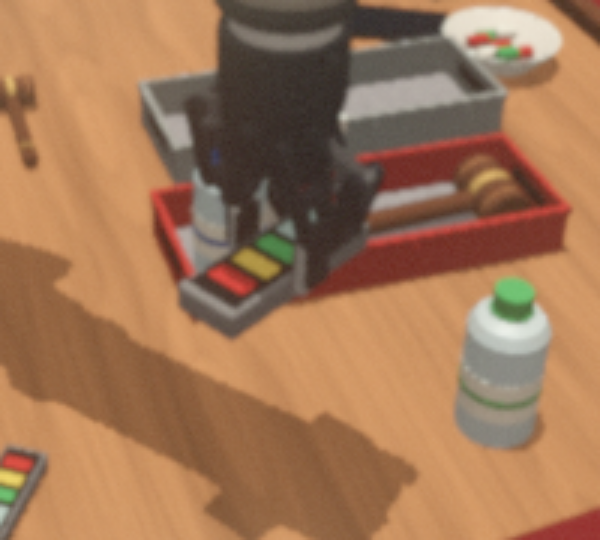

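The handset is held level, keys up. Carrying it over to the grey caddy.

Emit:
{"name": "drive_tool", "arguments": {
  "commands": [
    {"linear":[0.04,-0.02,0],"dr":[0,0,2.6],"jaw":0.8},
    {"linear":[0.039,-0.022,0],"dr":[0,0,2.6],"jaw":0.8},
    {"linear":[0.038,-0.024,0],"dr":[0,0,2.6],"jaw":0.8},
    {"linear":[0.036,-0.026,0],"dr":[0,0,2.6],"jaw":0.8},
    {"linear":[0.035,-0.027,0],"dr":[0,0,2.6],"jaw":0.8},
    {"linear":[0.034,-0.029,0],"dr":[0,0,2.6],"jaw":0.8},
    {"linear":[0.033,-0.03,0],"dr":[0,0,2.6],"jaw":0.8},
    {"linear":[0.031,-0.032,0],"dr":[0,0,2.6],"jaw":0.8}
  ]
}}

```text
clock: 24.52
tcp_pos: [0.5871, -0.0171, 0.1589]
orientation: [-3.134, -0.19, 0.025]
contact_force: [0.4, 0.4, -1.5]
grip_width: 0.0448
```

```bash
python3 plan.py .663 .087 .13 -90 .035
```

```text
clock 24.52 from [ 0.5871 -0.0171  0.1589] w 0.0448 F [ 0.4  0.4 -1.5] dist [ 0.0759  0.1041 -0.0289] j [-0.63  0.52  0.76  1.86 -0.44  0.95 -1.12] n 4
[0.0221, -0.0235, 0.0069] [-0.0, 0.2, 1.7]
[0.0213, -0.0242, 0.007] [-0.0, 0.2, 1.7]
[0.0206, -0.0248, 0.0071] [-0.0, 0.2, 1.7]
[0.0198, -0.0254, 0.0072] [-0.0, 0.2, 1.7]
```

Emit:
{"name": "drive_tool", "arguments": {
  "commands": [
    {"linear":[0.022,-0.024,0.003],"dr":[0,0.2,1.7],"jaw":0.8},
    {"linear":[0.021,-0.024,0.004],"dr":[0,0.2,1.7],"jaw":0.8},
    {"linear":[0.02,-0.025,0.005],"dr":[0,0.2,1.7],"jaw":0.8},
    {"linear":[0.012,-0.018,0.005],"dr":[0,0.2,1.7],"jaw":0.8},
    {"linear":[0,0,0],"dr":[0,0,0],"jaw":0.8}
  ]
}}

```text
clock: 25.15
tcp_pos: [0.6522, 0.0876, 0.1297]
orientation: [3.141, 0.007, -0.026]
contact_force: [-0.2, 0.6, -2.0]
grip_width: 0.0446
```

```bash
python3 plan.py .663 .087 .1 -90 .035;python3 -c "
from h import *
grab('side','s16.png');grab('top','t16.png')
im=cv2.imread('pics/t16.png');im2=cv2.imread('pics/s16.png');cv2.imwrite('pics/t16c.png',np.hstack([cv2.resize(im2[100:280,230:400],None,fx=2.3,fy=2.3),cv2.resize(im[80:260,180:350],None,fx=2.3,fy=2.3)]))"
```

```text
clock 25.15 from [0.6522 0.0876 0.1297] w 0.0446 F [-0.2  0.6 -2. ] dist [ 0.0108 -0.0006 -0.0297] j [-0.72  0.67  0.74  1.71 -0.53  0.99 -1.35] n 1
[0.0113, 0.0006, 0.0295] [0.0, 0.9, 0.3]
```

View pics/t16c.png

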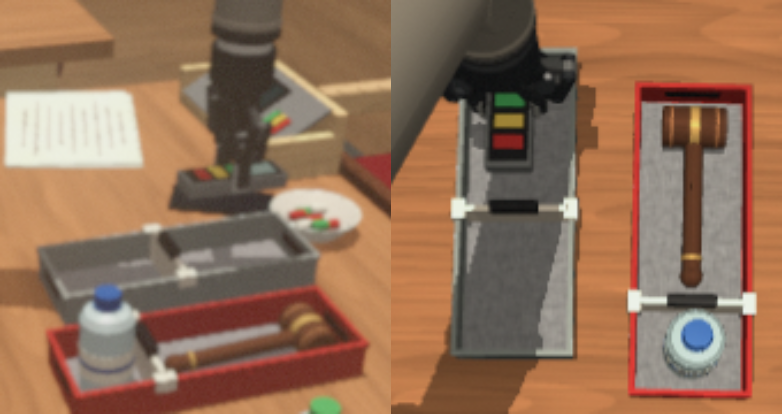

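The gavel and blue bottle look good. The handset is above the grey far compartment, with its near end at top crop (510,165). Checking its offset from the TCP.

```bash
python3 -c "
from h import *
for p in((510,158),(488,158),(530,158)): print(pl('top',180+(p[0]-391)/2.3-.3,80+p[1]/2.3-.3,.1455))
print(pl('top',180+(510-391)/2.3,80+168/2.3,.1255))
"
```

```text
[0.59704436 0.08275296 0.1455    ]
[0.59689779 0.10363737 0.1455    ]
[0.59719238 0.06380293 0.1455    ]
[0.59294846 0.0839941  0.1255    ]
```

The handset's centre sits about 8 mm beyond the TCP, so the target TCP is (0.655, 0.089). Lowering to about z=0.0082.

Emit:
{"name": "drive_tool", "arguments": {
  "commands": [
    {"linear":[0.004,-0.001,0.025],"dr":[0,0.9,0],"jaw":0.8},
    {"linear":[0,0,0.025],"dr":[0,0,0],"jaw":0.8},
    {"linear":[0,0,0.02],"dr":[0,0,0],"jaw":0.8},
    {"linear":[0,0,0],"dr":[0,0,0],"jaw":0.8}
  ]
}}

```text
clock: 25.75
tcp_pos: [0.6539, 0.0787, 0.0599]
orientation: [3.139, -0.008, 0.0]
contact_force: [0.8, -0.1, -1.7]
grip_width: 0.0445
```

```bash
python3 plan.py .655 .089 .0085 -90 .035
```

```text
clock 25.75 from [0.6539 0.0787 0.0599] w 0.0445 F [ 0.8 -0.1 -1.7] dist [ 0.0011  0.0103 -0.0514] j [-0.67  0.75  0.68  1.76 -0.6   0.85 -1.3 ] n 2
[0.0005, -0.0052, 0.0257] [0.1, -0.0, -0.1]
[0.0005, -0.0052, 0.0257] [0.1, -0.0, -0.1]
```

Emit:
{"name": "drive_tool", "arguments": {
  "commands": [
    {"linear":[0,-0.007,0.015],"dr":[0,0,0],"jaw":0.8},
    {"linear":[0,-0.006,0.012],"dr":[0,0,0],"jaw":0.8},
    {"linear":[0,-0.001,0.01],"dr":[0,0,0],"jaw":0.8},
    {"linear":[0,0,0],"dr":[0,0,0],"jaw":0.8}
  ]
}}

```text
clock: 26.25
tcp_pos: [0.6551, 0.0938, 0.0219]
orientation: [3.14, -0.007, 0.004]
contact_force: [0.2, 0.7, -1.7]
grip_width: 0.0443
```

```bash
python3 plan.py .655 .089 .0085 -90 .035
```

```text
clock 26.25 from [0.6551 0.0938 0.0219] w 0.0443 F [ 0.2  0.7 -1.7] dist [-0.0001 -0.0048 -0.0134] j [-0.67  0.8   0.64  1.76 -0.64  0.8  -1.29] n 1
[-0.0001, 0.0048, 0.0134] [0.1, -0.1, -0.2]
```

Emit:
{"name": "drive_tool", "arguments": {
  "commands": [
    {"linear":[0,0.003,0.005],"dr":[0,0,0],"jaw":0.8},
    {"linear":[0,0.001,0.005],"dr":[0,0,0],"jaw":0.8},
    {"linear":[0,0,0.002],"dr":[0,0,0],"jaw":0.8},
    {"linear":[0,0,0],"dr":[0,0,0],"jaw":0.8}
  ]
}}

```text
clock: 26.75
tcp_pos: [0.6559, 0.0888, 0.0099]
orientation: [3.139, -0.008, 0.006]
contact_force: [-0.5, -0.3, -1.8]
grip_width: 0.0447
```

```bash
python3 plan.py .655 .089 .0085 -90 .035
```

```text
clock 26.75 from [0.6559 0.0888 0.0099] w 0.0447 F [-0.5 -0.3 -1.8] dist [-0.0009  0.0002 -0.0014] j [-0.65  0.81  0.62  1.76 -0.65  0.78 -1.28] n 1
[-0.0009, -0.0002, 0.0014] [0.1, -0.2, -0.3]
```

Emit:
{"name": "drive_tool", "arguments": {
  "commands": [
    {"linear":[0,0,0.002],"dr":[0,0,0],"jaw":0.8},
    {"linear":[0,0,0],"dr":[0,0,0],"jaw":0.8}
  ]
}}

```text
clock: 27.0
tcp_pos: [0.6562, 0.0888, 0.0084]
orientation: [3.14, -0.008, 0.008]
contact_force: [-0.3, 0.4, -1.3]
grip_width: 0.0447
```

```bash
python3 plan.py .655 .089 .0085 -90 .035
```

```text
clock 27.0 from [0.6562 0.0888 0.0084] w 0.0447 F [-0.3  0.4 -1.3] dist [-0.0012  0.0002  0.0001] j [-0.65  0.82  0.62  1.76 -0.65  0.77 -1.28] n 1
[-0.0012, -0.0002, -0.0002] [0.1, -0.3, -0.3]
```

Emit:
{"name": "drive_tool", "arguments": {
  "commands": [
    {"linear":[0,0,0.0015],"dr":[0,0,0],"jaw":0.8},
    {"linear":[0,0,0.0005],"dr":[0,0,0],"jaw":0.8}
  ]
}}

```text
clock: 27.25
tcp_pos: [0.6563, 0.0888, 0.0083]
orientation: [3.141, -0.008, 0.007]
contact_force: [-1.7, 0.6, 1.1]
grip_width: 0.0447
```

```bash
python3 plan.py .655 .089 .0085 -90 .035
```

```text
clock 27.25 from [0.6563 0.0888 0.0083] w 0.0447 F [-1.7  0.6  1.1] dist [-0.0013  0.0002  0.0002] j [-0.65  0.82  0.62  1.76 -0.65  0.77 -1.28] n 1
[-0.0013, -0.0002, -0.0002] [0.0, -0.3, -0.3]
```

Contact with the floor. Releasing with a modest opening.

Emit:
{"name": "drive_tool", "arguments": {
  "commands": [
    {"linear":[0,0,0],"dr":[0,0,0],"jaw":0.35},
    {"linear":[0,0,0],"dr":[0,0,0],"jaw":0.3},
    {"linear":[0,0,0],"dr":[0,0,0],"jaw":0.3},
    {"linear":[0,0,-0.02],"dr":[0,0,0],"jaw":0.3},
    {"linear":[0,0,-0.04],"dr":[0,0,0],"jaw":0.3},
    {"linear":[0,0,-0.05],"dr":[0,0,0],"jaw":0.1},
    {"linear":[0,0,-0.05],"dr":[0,0,0],"jaw":0},
    {"linear":[0,0,-0.04],"dr":[0,0,0],"jaw":0}
  ]
}}

```text
clock: 28.25
tcp_pos: [0.6545, 0.0883, 0.2161]
orientation: [3.14, -0.011, 0.004]
contact_force: [0.2, -0.1, -0.7]
grip_width: 0.0855
```

```bash
python3 plan.py .562 -.322 .2 -60 .05;python3 -c "
from h import *
grab('side','s17.png');grab('top','t17.png')
im=cv2.imread('pics/t17.png');im2=cv2.imread('pics/s17.png');cv2.imwrite('pics/t17c.png',np.hstack([cv2.resize(im2[130:290,230:400],None,fx=2.3,fy=2.3),cv2.resize(im[90:250,180:350],None,fx=2.3,fy=2.3)]))"
```

```text
clock 28.25 from [0.6545 0.0883 0.2161] w 0.0855 F [ 0.2 -0.1 -0.7] dist [-0.0925 -0.4103 -0.0161] j [-0.78  0.58  0.81  1.65 -0.46  1.11 -1.42] n 9
[-0.01, 0.0456, 0.0019] [0.0, -0.0, -3.4]
[-0.0126, 0.045, 0.0018] [0.0, -0.0, -3.4]
[-0.0153, 0.0442, 0.0018] [0.0, -0.0, -3.4]
[-0.0178, 0.0432, 0.0018] [0.0, -0.0, -3.4]
[-0.0204, 0.0421, 0.0018] [0.0, -0.0, -3.4]
[-0.0228, 0.0408, 0.0018] [0.0, -0.0, -3.4]
[-0.0252, 0.0394, 0.0018] [0.0, -0.0, -3.4]
[-0.0274, 0.0378, 0.0018] [0.0, -0.0, -3.4]
[-0.0296, 0.0361, 0.0018] [0.0, -0.0, -3.4]
```

View pics/t17c.png

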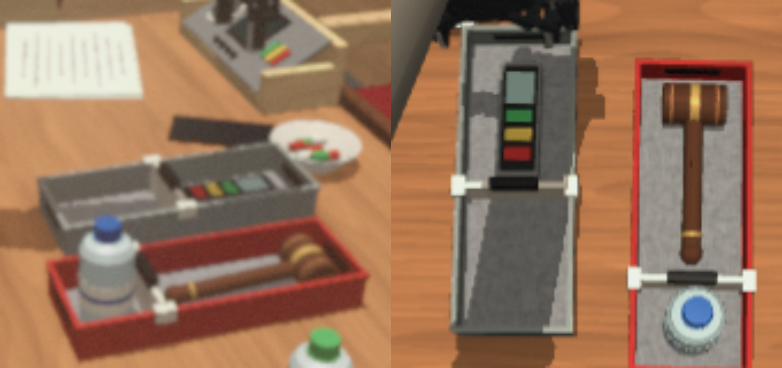

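The handset lies flat, keys up, in the grey caddy's far compartment. Last is the green bottle.

Emit:
{"name": "drive_tool", "arguments": {
  "commands": [
    {"linear":[-0.01,0.046,0.002],"dr":[0,0,-3.4],"jaw":0},
    {"linear":[-0.013,0.045,0.002],"dr":[0,0,-3.4],"jaw":0},
    {"linear":[-0.015,0.044,0.002],"dr":[0,0,-3.4],"jaw":0},
    {"linear":[-0.018,0.043,0.001],"dr":[0,0,-3.4],"jaw":0},
    {"linear":[-0.02,0.042,0.001],"dr":[0,0,-3.4],"jaw":0},
    {"linear":[-0.023,0.041,0.001],"dr":[0,0,-3.4],"jaw":0},
    {"linear":[-0.025,0.039,0.001],"dr":[0,0,-3.4],"jaw":0},
    {"linear":[-0.02,0.028,0],"dr":[0,0,-3],"jaw":0}
  ]
}}

```text
clock: 29.35
tcp_pos: [0.5789, -0.2719, 0.2121]
orientation: [3.049, 0.75, 0.022]
contact_force: [0.3, -0.9, -0.2]
grip_width: 0.0847
```

```bash
python3 plan.py .562 -.322 .18 -60 .03
```

```text
clock 29.35 from [ 0.5789 -0.2719  0.2121] w 0.0847 F [ 0.3 -0.9 -0.2] dist [-0.0169 -0.0501 -0.0321] j [-0.16  0.51  0.71  1.71 -0.38  1.05 -0.41] n 3
[-0.0129, 0.0121, 0.0106] [0.1, -0.3, -0.8]
[-0.013, 0.012, 0.0106] [0.1, -0.3, -0.8]
[-0.0131, 0.0118, 0.0107] [0.1, -0.3, -0.8]
```

Emit:
{"name": "drive_tool", "arguments": {
  "commands": [
    {"linear":[-0.013,0.012,0.01],"dr":[0,-0.3,-0.8],"jaw":0},
    {"linear":[-0.013,0.012,0.01],"dr":[0,-0.3,-0.8],"jaw":0},
    {"linear":[-0.009,0.009,0.01],"dr":[0,-0.3,-0.8],"jaw":0},
    {"linear":[0,0,0],"dr":[0,0,0],"jaw":0}
  ]
}}

```text
clock: 29.85
tcp_pos: [0.5604, -0.3238, 0.1829]
orientation: [3.029, 0.803, -0.002]
contact_force: [0.2, -0.2, 0.6]
grip_width: 0.0851
```

```bash
python3 plan.py .562 -.322 .14 -60 .03;python3 -c "
from h import *
grab('side','s18.png');grab('top','t18.png')
im=cv2.imread('pics/t18.png');im2=cv2.imread('pics/s18.png');cv2.imwrite('pics/t18c.png',np.hstack([cv2.resize(im2[170:340,300:470],None,fx=2.3,fy=2.3),cv2.resize(im[90:260,330:500],None,fx=2.3,fy=2.3)]))"
```

```text
clock 29.85 from [ 0.5604 -0.3238  0.1829] w 0.0851 F [ 0.2 -0.2  0.6] dist [ 0.0016  0.0018 -0.0429] j [-0.05  0.56  0.68  1.71 -0.4   1.01 -0.29] n 2
[0.0012, -0.0005, 0.0214] [0.2, 0.1, -0.2]
[0.0012, -0.0005, 0.0214] [0.2, 0.1, -0.2]
```

View pics/t18c.png

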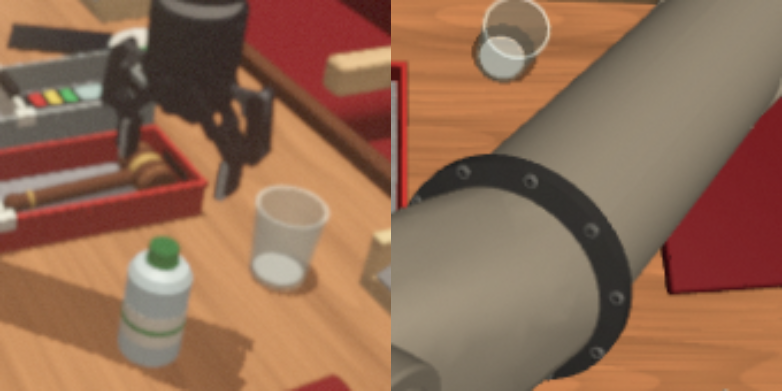

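The glass is untouched at (290,235) in the side crop, and the green bottle stands below the fingers. Descending slowly.

Emit:
{"name": "drive_tool", "arguments": {
  "commands": [
    {"linear":[0.001,0,0.025],"dr":[0,0,0],"jaw":0},
    {"linear":[0,0,0.025],"dr":[0,0,0],"jaw":0},
    {"linear":[0,0,0],"dr":[0,0,0],"jaw":0}
  ]
}}

```text
clock: 30.32
tcp_pos: [0.5658, -0.3195, 0.1343]
orientation: [3.026, 0.812, 0.006]
contact_force: [0.1, 0.3, 0.7]
grip_width: 0.0853
```

```bash
python3 plan.py .562 -.322 .1 -60 .03;python3 -c "
from h import *
grab('side','s19.png')
im2=cv2.imread('pics/s19.png');cv2.imwrite('pics/t19c.png',cv2.resize(im2[190:340,310:460],None,fx=3.5,fy=3.5))"
```

```text
clock 30.32 from [ 0.5658 -0.3195  0.1343] w 0.0853 F [0.1 0.3 0.7] dist [-0.0038 -0.0025 -0.0343] j [-0.03  0.61  0.64  1.74 -0.44  0.93 -0.26] n 2
[-0.0023, -0.0, 0.0171] [0.3, -0.0, 0.0]
[-0.0023, 0.0, 0.0171] [0.3, -0.0, 0.0]
```

View pics/t19c.png

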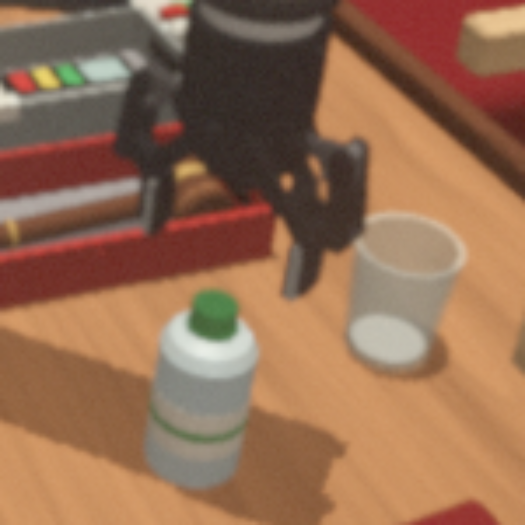

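Emit:
{"name": "drive_tool", "arguments": {
  "commands": [
    {"linear":[-0.004,0,0.02],"dr":[0.4,0,0],"jaw":0},
    {"linear":[-0.002,0,0.02],"dr":[0.2,0,0],"jaw":0},
    {"linear":[0,0,0],"dr":[0,0,0],"jaw":0}
  ]
}}

```text
clock: 30.75
tcp_pos: [0.5627, -0.3234, 0.0951]
orientation: [3.033, 0.815, 0.008]
contact_force: [0.7, 0.1, 0.4]
grip_width: 0.086
```

```bash
python3 plan.py .562 -.322 .056 -60 .03
```

```text
clock 30.75 from [ 0.5627 -0.3234  0.0951] w 0.086 F [0.7 0.1 0.4] dist [-0.0007  0.0014 -0.0391] j [ 0.    0.66  0.61  1.76 -0.48  0.87 -0.22] n 2
[-0.0, -0.0008, 0.0195] [0.1, -0.1, 0.0]
[0.0, -0.0008, 0.0195] [0.1, -0.1, 0.0]
```

Emit:
{"name": "drive_tool", "arguments": {
  "commands": [
    {"linear":[-0.002,0,0.018],"dr":[0.2,0,0],"jaw":0},
    {"linear":[-0.001,0,0.014],"dr":[0,0,0],"jaw":0},
    {"linear":[0,0,0.004],"dr":[0,0,0],"jaw":0},
    {"linear":[0,0,0],"dr":[0,0,0],"jaw":0}
  ]
}}

```text
clock: 31.25
tcp_pos: [0.5601, -0.3253, 0.0565]
orientation: [-3.031, -0.814, -0.006]
contact_force: [0.0, -0.6, 0.2]
grip_width: 0.0855
```

```bash
python3 plan.py .562 -.322 .056 -60 .03;python3 -c "
from h import *
grab('side','s20.png')
im2=cv2.imread('pics/s20.png');cv2.imwrite('pics/t20c.png',cv2.resize(im2[190:340,310:460],None,fx=3.5,fy=3.5))"
```

```text
clock 31.25 from [ 0.5601 -0.3253  0.0565] w 0.0855 F [ 0.  -0.6  0.2] dist [ 0.0019  0.0033 -0.0005] j [ 0.03  0.71  0.57  1.78 -0.51  0.81 -0.18] n 1
[0.0033, -0.0019, 0.0005] [-0.1, -0.3, 0.1]
```

View pics/t20c.png

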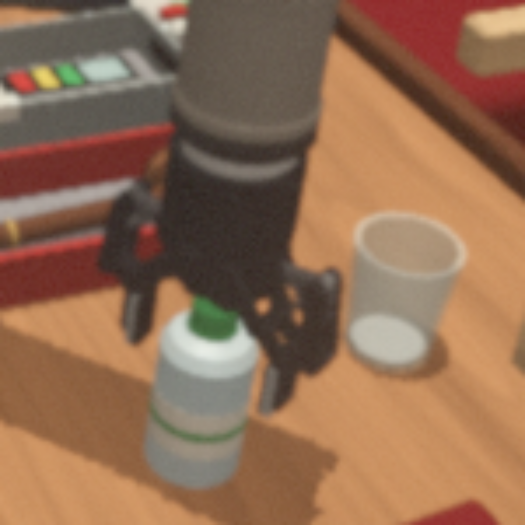

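The fingers straddle the bottle symmetrically: tips at (135,335) and (270,405), axis at (205,370). Closing and lifting.

Emit:
{"name": "drive_tool", "arguments": {
  "commands": [
    {"linear":[0.001,0,0],"dr":[0,0,0],"jaw":0.2},
    {"linear":[0,0,0],"dr":[0,0,0],"jaw":0.4},
    {"linear":[0,0,0],"dr":[0,0,0],"jaw":0.7},
    {"linear":[0,0,0],"dr":[0,0,0],"jaw":0.8},
    {"linear":[0,0,-0.005],"dr":[0,0,0],"jaw":0.8},
    {"linear":[0,0,-0.03],"dr":[0,0,0],"jaw":0.8},
    {"linear":[0,0,-0.04],"dr":[0,0,0],"jaw":0.8},
    {"linear":[0,0,-0.04],"dr":[0,0,0],"jaw":0.8}
  ],
  "force": 50
}}

```text
clock: 32.3
tcp_pos: [0.5586, -0.3232, 0.1722]
orientation: [-3.026, -0.813, 0.003]
contact_force: [1.1, -1.1, -1.9]
grip_width: 0.0566
```

```bash
python3 plan.py .5 .087 .2 -90 .045
```

```text
clock 32.3 from [ 0.5586 -0.3232  0.1722] w 0.0566 F [ 1.1 -1.1 -1.9] dist [-0.0586  0.4102  0.0278] j [-0.04  0.57  0.67  1.71 -0.41  1.01 -0.26] n 10
[0.0155, -0.0385, -0.0025] [-0.0, 0.0, 3.0]
[0.0135, -0.0392, -0.0025] [-0.0, 0.0, 3.0]
[0.0114, -0.0399, -0.0025] [-0.0, 0.0, 3.0]
[0.0093, -0.0404, -0.0026] [-0.0, 0.0, 3.0]
[0.0071, -0.0408, -0.0026] [-0.0, 0.0, 3.0]
[0.005, -0.0411, -0.0026] [-0.0, 0.0, 3.0]
[0.0028, -0.0414, -0.0026] [-0.0, 0.0, 3.0]
[0.0006, -0.0414, -0.0027] [-0.0, 0.0, 3.0]
[-0.0015, -0.0414, -0.0027] [-0.0, 0.0, 3.0]
[-0.0037, -0.0413, -0.0027] [-0.0, 0.0, 3.0]
```

Emit:
{"name": "drive_tool", "arguments": {
  "commands": [
    {"linear":[0.015,-0.038,-0.008],"dr":[0,0,3],"jaw":0.8},
    {"linear":[0.013,-0.039,-0.008],"dr":[0,0,3],"jaw":0.8},
    {"linear":[0.011,-0.04,-0.006],"dr":[0,0,3],"jaw":0.8},
    {"linear":[0.009,-0.04,-0.003],"dr":[0,0,3],"jaw":0.8},
    {"linear":[0.007,-0.041,-0.002],"dr":[0,0,3],"jaw":0.8},
    {"linear":[0.005,-0.041,-0.002],"dr":[0,0,3],"jaw":0.8},
    {"linear":[0.003,-0.041,-0.001],"dr":[0,0,3],"jaw":0.8},
    {"linear":[0,-0.041,-0.001],"dr":[0,0,3],"jaw":0.8}
  ]
}}

```text
clock: 33.3
tcp_pos: [0.5119, 0.0063, 0.2116]
orientation: [-3.134, -0.13, -0.009]
contact_force: [0.1, 0.2, -1.9]
grip_width: 0.0563
```

```bash
python3 plan.py .498 .088 .16 -90 .035
```

```text
clock 33.3 from [0.5119 0.0063 0.2116] w 0.0563 F [ 0.1  0.2 -1.9] dist [-0.0139  0.0817 -0.0516] j [-0.84  0.3   0.86  2.01 -0.28  0.95 -1.32] n 3
[-0.0025, -0.0275, 0.0173] [-0.1, -0.1, 1.6]
[-0.0032, -0.0274, 0.0173] [-0.1, -0.1, 1.6]
[-0.0039, -0.0273, 0.0172] [-0.1, -0.1, 1.6]
```

Emit:
{"name": "drive_tool", "arguments": {
  "commands": [
    {"linear":[-0.003,-0.028,0.01],"dr":[0,0,1.6],"jaw":0.8},
    {"linear":[-0.003,-0.027,0.015],"dr":[0,0,1.6],"jaw":0.8},
    {"linear":[-0.003,-0.018,0.015],"dr":[0,0,1.6],"jaw":0.8},
    {"linear":[0,0,0],"dr":[0,0,0],"jaw":0.8}
  ]
}}

```text
clock: 33.8
tcp_pos: [0.4975, 0.085, 0.1721]
orientation: [-3.133, -0.004, -0.01]
contact_force: [0.4, -0.2, -2.3]
grip_width: 0.0568
```

```bash
python3 plan.py .498 .088 .12 -90 .035;python3 -c "
from h import *
grab('side','s21.png')
im2=cv2.imread('pics/s21.png');cv2.imwrite('pics/t21c.png',cv2.resize(im2[110:280,210:400],None,fx=3,fy=3))"
```

```text
clock 33.8 from [0.4975 0.085  0.1721] w 0.0568 F [ 0.4 -0.2 -2.3] dist [ 0.0005  0.003  -0.0521] j [-0.96  0.35  0.83  2.06 -0.35  0.86 -1.5 ] n 2
[0.0001, -0.0013, 0.0261] [-0.2, -0.2, 0.1]
[0.0002, -0.0014, 0.0261] [-0.2, -0.2, 0.1]
```

View pics/t21c.png

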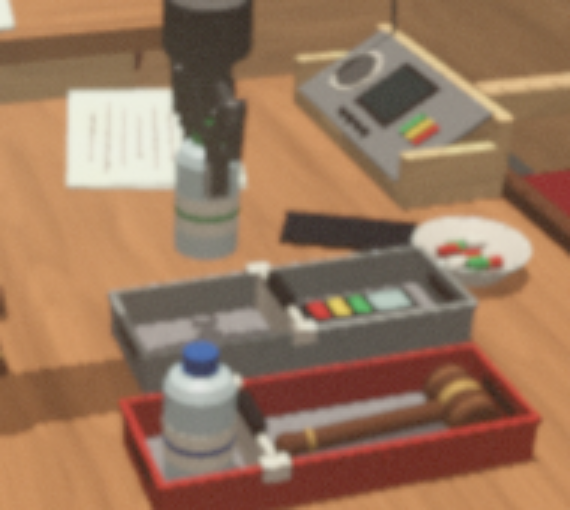

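The bottle is upright above the grey caddy's near compartment, whose centre is about x=0.50. Lowering.

Emit:
{"name": "drive_tool", "arguments": {
  "commands": [
    {"linear":[0,-0.004,0.026],"dr":[-0.2,-0.2,0],"jaw":0.8},
    {"linear":[0,-0.003,0.026],"dr":[-0.2,-0.2,0],"jaw":0.8},
    {"linear":[0,-0.002,0.02],"dr":[0,0,0],"jaw":0.8},
    {"linear":[0,0,0],"dr":[0,0,0],"jaw":0.8}
  ]
}}

```text
clock: 34.35
tcp_pos: [0.5029, 0.0885, 0.1034]
orientation: [-3.139, 0.005, -0.013]
contact_force: [-0.5, -0.0, -2.8]
grip_width: 0.0569
```

```bash
python3 plan.py .5 .088 .061 -90 .035
```

```text
clock 34.35 from [0.5029 0.0885 0.1034] w 0.0569 F [-0.5 -0.  -2.8] dist [-0.0029 -0.0005 -0.0424] j [-0.87  0.47  0.73  2.1  -0.47  0.73 -1.41] n 2
[-0.0016, 0.0003, 0.0212] [-0.1, -0.2, -0.1]
[-0.0015, 0.0003, 0.0212] [-0.1, -0.2, -0.1]
```

Emit:
{"name": "drive_tool", "arguments": {
  "commands": [
    {"linear":[-0.003,-0.002,0.018],"dr":[-0.1,-0.4,0],"jaw":0.8},
    {"linear":[-0.001,-0.001,0.012],"dr":[0,0,0],"jaw":0.8},
    {"linear":[0,0,0.006],"dr":[0,0,0],"jaw":0.8},
    {"linear":[0,0,0],"dr":[0,0,0],"jaw":0.8}
  ]
}}

```text
clock: 34.85
tcp_pos: [0.5008, 0.0907, 0.0673]
orientation: [-3.14, 0.007, -0.007]
contact_force: [-0.2, 0.1, -2.2]
grip_width: 0.0571
```

```bash
python3 plan.py .5 .088 .061 -90 .035
```

```text
clock 34.85 from [0.5008 0.0907 0.0673] w 0.0571 F [-0.2  0.1 -2.2] dist [-0.0008 -0.0027 -0.0063] j [-0.83  0.53  0.67  2.12 -0.53  0.66 -1.37] n 1
[-0.0008, 0.0028, 0.0063] [-0.1, -0.2, -0.3]
```

Emit:
{"name": "drive_tool", "arguments": {
  "commands": [
    {"linear":[0,0.002,0.003],"dr":[0,0,0],"jaw":0.8},
    {"linear":[0,0,0.002],"dr":[0,0,0],"jaw":0.8},
    {"linear":[0,0,0.001],"dr":[0,0,0],"jaw":0.8},
    {"linear":[0,0,0],"dr":[0,0,0],"jaw":0.8}
  ]
}}

```text
clock: 35.35
tcp_pos: [0.5016, 0.0887, 0.0618]
orientation: [-3.139, 0.007, -0.009]
contact_force: [-0.2, -0.9, -1.7]
grip_width: 0.0566
```

```bash
python3 plan.py .5 .088 .061 -90 .035
```

```text
clock 35.35 from [0.5016 0.0887 0.0618] w 0.0566 F [-0.2 -0.9 -1.7] dist [-0.0016 -0.0007 -0.0008] j [-0.81  0.53  0.66  2.12 -0.54  0.65 -1.35] n 1
[-0.0016, 0.0007, 0.0008] [-0.1, -0.3, -0.3]
```

Emit:
{"name": "drive_tool", "arguments": {
  "commands": [
    {"linear":[0,0,0.001],"dr":[0,0,0],"jaw":0.8},
    {"linear":[0,0,0.001],"dr":[0,0,0],"jaw":0.8}
  ]
}}

```text
clock: 35.6
tcp_pos: [0.5023, 0.0887, 0.0617]
orientation: [-3.137, 0.008, -0.01]
contact_force: [-5.4, 0.5, 17.2]
grip_width: 0.0569
```

```bash
python3 plan.py .5 .088 .061 -90 .035
```

```text
clock 35.6 from [0.5023 0.0887 0.0617] w 0.0569 F [-5.4  0.5 17.2] dist [-0.0023 -0.0007 -0.0007] j [-0.81  0.53  0.66  2.12 -0.55  0.65 -1.35] n 1
[-0.0023, 0.0007, 0.0007] [-0.2, -0.4, -0.3]
```

On the floor. Releasing and withdrawing.

Emit:
{"name": "drive_tool", "arguments": {
  "commands": [
    {"linear":[0,0,-0.001],"dr":[0,0,0],"jaw":0.3},
    {"linear":[0,0,0],"dr":[0,0,0],"jaw":0.05},
    {"linear":[0,0,0],"dr":[0,0,0],"jaw":0},
    {"linear":[0,0,0],"dr":[0,0,0],"jaw":0},
    {"linear":[0,0,-0.03],"dr":[0,0,0],"jaw":0},
    {"linear":[0,0,-0.04],"dr":[0,0,0],"jaw":0},
    {"linear":[0,0,-0.05],"dr":[0,0,0],"jaw":0},
    {"linear":[0,0,-0.06],"dr":[0,0,0],"jaw":0}
  ]
}}

```text
clock: 36.6
tcp_pos: [0.4989, 0.0876, 0.2438]
orientation: [3.141, -0.008, -0.001]
contact_force: [1.0, 1.1, 0.2]
grip_width: 0.0852
```

Emit:
{"name": "drive_tool", "arguments": {
  "commands": [
    {"linear":[0,-0.05,0],"dr":[0,0,0],"jaw":0},
    {"linear":[0,-0.05,0],"dr":[0,0,0],"jaw":0},
    {"linear":[0,-0.05,0],"dr":[0,0,0],"jaw":0},
    {"linear":[0,-0.05,0],"dr":[0,0,0],"jaw":0},
    {"linear":[0,-0.05,0],"dr":[0,0,0],"jaw":0},
    {"linear":[0,0,0],"dr":[0,0,0],"jaw":0},
    {"linear":[0,0,0],"dr":[0,0,0],"jaw":0}
  ]
}}

```text
clock: 37.48
tcp_pos: [0.5036, 0.3451, 0.2499]
orientation: [-3.135, 0.013, -0.013]
contact_force: [-0.6, -1.7, 0.3]
grip_width: 0.0856
```

```bash
python3 -c "
from h import *
st();grab('side','s22.png');grab('top','t22.png')
im=cv2.imread('pics/t22.png');im2=cv2.imread('pics/s22.png');cv2.imwrite('pics/t22c.png',np.hstack([cv2.resize(im2[120:320,220:440],None,fx=1.8,fy=1.8),cv2.resize(im[80:280,190:410],None,fx=1.8,fy=1.8)]))"
```

```text
t 37.48 tcp [0.5036 0.3451 0.2499] w 0.0856 F [-0.6 -1.7  0.3]
[[ 1.    -0.008  0.008]
 [-0.008 -1.     0.006]
 [ 0.008 -0.006 -1.   ]]
```

View pics/t22c.png

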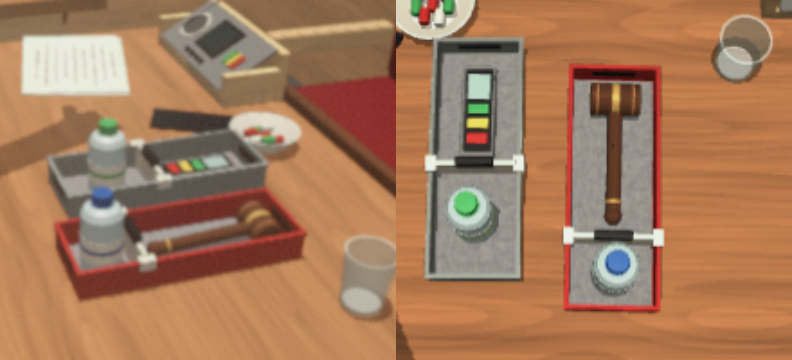

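```bash
python3 -c "
from h import *
f=lambda a,b,z:np.round(pl('top',190+(a-396)/1.8,80+b/1.8,z),4)
print('handset ends',f(479,69,.024),f(479,152,.024),'divider',f(474,161,.062),'wall',f(479,39,.045))
print('gavel ends',f(616,82,.026),f(613,223,.026),'div',f(613,236,.062))
print('caps',f(465,204,.122),f(617,262,.122))
o=monitor.get_obs();print(o['contact_force'],np.abs(o['qvel']).max())
job.hand_in()"
```

```text
handset ends [0.7161 0.0879 0.024 ] [0.597  0.0839 0.024 ] divider [0.5735 0.0861 0.062 ] wall [0.7514 0.0872 0.045 ]
gavel ends [ 0.6983 -0.1005  0.026 ] [ 0.5011 -0.0962  0.026 ] div [ 0.4766 -0.0941  0.062 ]
caps [0.5021 0.0887 0.122 ] [ 0.4333 -0.0953  0.122 ]
[0.04666125 0.48946209 0.52361109] 0.008318246263759738
the job is handed in; nothing more can be done
```

Both caddies are made up and the job is handed in, after about 37.5 s of the 128 s allowed; the hand-in gives no verdict.

- **Red caddy:** I slid the divider about 45 mm towards the robot. The gavel lies flat in the long compartment, spanning x 0.501–0.698 m, clear of the divider at 0.477. The blue-capped bottle stands upright in the short one, its cap at (0.433, -0.095).
- **Grey caddy:** I left the divider where it was, at x 0.574. The handset lies flat with its keys up on the far side, spanning x 0.597–0.716. The green-capped bottle stands upright on the near side, its cap at (0.502, 0.089).

**Last checks:** Everything was set down to floor contact, then released. The gripper ended open, above and clear of the caddies, with no contact force. Both final views showed all four things in their compartments. The glass looked unmoved and so did the phone, though I judged that by eye and did not measure it.

**Disagreements:** The two cameras differed by about 7 mm in y, and I worked between them. The handset's final length reads 119 mm instead of 130 mm, which I put down to rough edge picking in the final picture.

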